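Pack two film cores in their tins and pile them on the film can

ROBOT

A 6-joint arm with a two-finger parallel gripper is mounted at the origin on the work surface. World frame = base frame: x ahead of the robot, y to its left, z up, the work surface at z = 0. Lengths are in m, angles in degrees, forces in N, time in s.
With the tool pointing down it reaches from about 0.25 to 0.725 m from the base axis. Payload 9.7 kg.
Tool frame: the origin (TCP) lies on the centre line of the jaws, within the pads' length; the fingertips stand 19 mm ahead of it and the grasp point (between the pads) is the TCP (bot.tcp_to_tips is the z of the fingertips in the tool frame, in m); z points along the fingers, y is the line along which they close (so a half turn about z gives the same grasp; the last joint's range is limited). The gripper opens to 85 mm and grips with 20 to 120 N. Pads are 22 mm wide; open, the fingers measure 114 mm over their backs; the gripper's body (76 mm by 85 mm) begins 54 mm behind the grasp point. The pads swing forward as they close: fully open they stand 13 mm farther back than shut.
Start: joints at [-64.343, 4.979, 10.078, 95.1, 0, 90], TCP at [0.238, -0.496, 0.217] pointing down, gripper open.
Joint ranges: [-179.16, 179.16], [-48.56, 103.87], [-65.8, 70.77], [-126.05, 130.52], [-82.76, 87.17], [-180, 180]. Speed limits (degrees/s): [127.2, 127.2, 147.25, 180, 180, 180].

INTERFACE

Orientations are given as [roll, pitch, yaw] about the fixed x, y, z axes, in that order (R = Rz(yaw) Ry(pitch) Rx(roll)).
In Python, from workcell import bot gives the robot as it stands. The module is installed in compiled form; this text tells all that it offers.
- The arm moves only by the tool play_rows, never from a script. Its argument "increments" is a list of rows, each an object with "slide": the shift along the tool's x, y, z in mm, a list of three; "angular": the turn, a rotation vector about the tool's x, y, z in degrees, a list of three; "claw": the opening, from -1 (shut) to 1 (fully open). In form: [{"slide": [x, y, z], "angular": [rx, ry, rz], "claw": claw}, ...]. A call has 1 to 8 rows; each row shifts and turns the commanded pose from where the row before left it, along the tool's axes as they then stand; what a row does not reach is not made up. A row lasts 1/10 s, in which the tool goes at most 50 mm and 8.59 degrees, less where a joint would pass 70% of its speed; a pose out of reach is approached as far as the arm can. A call is refused whole if a number of a shift passes 50 or a number of a turn 8.59, either way. A call with a gripper value outside its range is refused whole. The fingers move at their own pace and stop on an object; "squeeze" is the grip in N (left out, the last holds). Time passes only in rows, so rows that do not move let the fingers close. It gives the time, the measured TCP pose, the force, the opening and the grip force at its end, in the units of the state.
- bot.get_obs(): the state, without advancing time (a new reading comes with each control period).
- bot.camera(name): name is "side" or "top"; returns the picture (400x640x3 uint8, red, green, blue); there is no depth.
- bot.camera_info(name): a dict with "fovy" (degrees; the focal length in pixels is half the picture's height over the tangent of half this angle, whatever the lens; pixels are square), "cx", "cy" (the principal point, pixels), "k1" (the pictures are not rectified: a ray, as slopes to the right and down, at radius r is drawn at 1 + k1 r^2 times it, then the intrinsics apply), "R" (3x3) and "t" (3): a world point X has camera coordinates R X + t. Camera axes: x right, y down, z forward; pixel columns grow to the right and rows downward; lengths in m; the calibration is good to about 2 mm. A picture is of the moment at which its call begins. camera_info takes no time and is no camera call.
- bot.job_done(): hands the job in; it is judged then, once.
The state is a dict: "time": time; "q": joint angles; "qd": joint speeds; "joint_efforts": joint torques, N m; "ee_pos": TCP position; "tcp_rot": TCP orientation; "wrist_force": force on the tool from outside, world axes, zero at the start; "torque": the same for the moment, N m; "opening": finger opening in m; "grasp_force": force on a finger pad.
Only numpy, scipy, OpenCV 4.12 (cv2) and the standard library are available. Lean on these libraries where they do the work, as an engineer would, in place of code of your own. Each camera call takes 0.05 s, during which the arm holds its last target. There are 200 camera calls.

TASK

Pack the two plastic film cores in their round aluminium tins and pile the tins on the thick film can. Put the tall core into the deep tin base that already stands on the can and close it with the deep lid; then set the shallow tin base centrally on that lid, put the flat core into it and close it with the shallow lid. Both lids must be fully down and everything upright, with the pile still standing around the middle of the can; leave the loupe and the roll of tape standing where they are.

Things in the scene. Friction and masses are not known exactly. Their poses are not given: they have to be found in the camera images.
- film_can: Thick, closed, round film can, straw-coloured lacquered metal, 184 mm diameter, 42 mm high, lying flat and fixed on the desk (a grey one of the same diameter, only 24 mm high and with a red label, is not meant). Origin: centre of its underside; z up; its flat top is 42 mm above the origin.
- deep_base: Open base of the deep aluminium tin, loose, standing on the film can near its middle. Foot flange 70 mm diameter, 3 mm thick; wall 61 mm outside, 57 mm inside diameter, rising to 26 mm above the underside. Origin: centre of its underside; z up (open side); inner floor at 3 mm. The tall core stands in it with 3.5 mm play all round, its top 12 mm above the wall. The deep lid rests on the flange.
- deep_lid: Deep slip-on aluminium lid, open side down on the desk, 70 mm diameter, 38 mm high, flat top with one narrow groove near the edge; inside 66 mm diameter, 36 mm deep. Origin: centre of its lower rim; z up. Fully down on the deep base its rim is 3 mm, and its top 41 mm, above the base's origin (2.5 mm play all round). Grip it by its skirt from above.
- tall_core: Ivory plastic film core, a thick ring lying flat: 50 mm diameter, 35 mm high, 25 mm bore. Origin: centre of its underside; z up; any yaw is good.
- shallow_base: Open base of the shallow aluminium tin on the desk, open side up. Foot flange 66 mm diameter, 3 mm thick; wall 58 mm outside, 55 mm inside diameter, rising to 11 mm above the underside. Origin: centre of its underside; z up; inner floor at 3 mm. Grip the outside of the wall from above, fingertips just over the flange. The flat core stands in it with 2.5 mm play, its top 8 mm above the wall.
- shallow_lid: Shallow slip-on aluminium lid, right way up (open side down) on the desk, 66 mm diameter, 19 mm high, with a shallow round dimple of 40 mm in its top; inside 62.4 mm diameter and 17 mm deep. Origin: centre of its lower rim; z up; top at 19 mm. Fully down on the shallow base its rim is 3 mm, and its top 22 mm, above the base's origin (2.2 mm play all round).
- flat_core: Ivory plastic film core, a ring lying flat: 50 mm diameter, only 16 mm high, 25 mm bore. Origin: centre of its underside; z up; any yaw is good.
- loupe: Bystander: black magnifier standing on the desk, 40 mm diameter, 42 mm high. Origin: centre of its underside. Leave it alone.
- tape_roll: Bystander: roll of yellowish tape lying flat, 68 mm diameter, 19 mm high. Origin: centre of its underside. Leave it alone.
Not all that is in view belongs to the job. What is shaped like the shallow_lid but green or turquoise is not meant. What is shaped like the flat_core but blue is not meant.

How it is judged (in metres and radians):
At the end, for the whole second after the job is handed in: Deep base on the film can (axes within 45 mm), tall core inside, deep lid down on it; shallow base on that lid within 12 mm of its middle, flat core inside, shallow lid down. Lids within 3 mm of home; all upright within 0.08 rad and at rest; loupe and tape within 30 mm of their start (horizontal distance between deep_base and film_can below 0.045 m and z of deep_base in the frame of film_can between 0.039 and 0.045 m and angle between each of deep_base, tall_core, deep_lid, shallow_base, flat_core, shallow_lid's own z axis and vertical below 0.08 rad and horizontal distance between tall_core and deep_base below 0.006 m and z of tall_core in the frame of deep_base below 0.0055 m and horizontal distance between deep_lid and deep_base below 0.005 m and z of deep_lid in the frame of deep_base below 0.006 m and horizontal distance between shallow_base and deep_lid below 0.012 m and z of shallow_base in the frame of deep_lid between 0.035 and 0.041 m and horizontal distance between flat_core and shallow_base below 0.006 m and z of flat_core in the frame of shallow_base below 0.0055 m and horizontal distance between shallow_lid and shallow_base below 0.005 m and z of shallow_lid in the frame of shallow_base below 0.006 m and linear speed of each of shallow_lid, deep_lid below 0.02 m/s and distance of each of loupe, tape_roll from where it was at the start of the episode below 0.03 m); the robot touches nothing.
It fails at once if the loupe is moved by 30 mm or more, or knocked over (distance of loupe from where it was at the start of the episode above 0.03 m or angle between loupe's own z axis and vertical above 0.5 rad).
It fails at once if the tape roll is moved by 30 mm or more (distance of tape_roll from where it was at the start of the episode above 0.03 m).
It also fails if it takes over 141 s, if anything falls off the work surface, if the arm or the gripper's body presses on something with over 40 N, if the wrist force passes 120 N, or if a joint passes its speed limit or range.

## Working session

There is one attempt and no reset: what is moved stays moved. The work goes in short steps, Python scripts to look and compute and a tool call to move; the robot and the scene stay as the last step left them, time stands still between calls to the robot, and variables do not carry over. Pictures are saved under pics/ and viewed, at most 14 in all, crops included, and the job is handed in when it is done.

Besides the shell and the picture viewer there is one more tool, called after "Call:" as name(argument=value, ...) on one line, values as JSON. play_rows: Moves the arm, as the interface text tells. Its arguments: {"type":"object","properties":{"increments":{"type":"array"},"squeeze":{"type":"number"}},"required":["increments"]}

```bash
mkdir -p pics
python3 - <<'E'
from workcell import bot
import cv2
for n in("side","top"):
    cv2.imwrite(f"pics/{n}0.png",bot.camera(n)[:,:,::-1]); print(n,bot.camera_info(n))
print(bot.get_obs(),bot.tcp_to_tips)
E
```

```text
side {'fovy': 43.999988769539975, 'cx': 311.4264535832392, 'cy': 204.25484437634458, 'k1': -0.15388160363521494, 'R': array([[-0.99164895, -0.12763253,  0.01850147],
       [-0.10637448,  0.72836277, -0.67688414],
       [ 0.07291665, -0.67319953, -0.73585702]]), 't': array([0.57310444, 0.12087611, 1.32703027])}
top {'fovy': 49.13542577632514, 'cx': 319.81849667887633, 'cy': 200.66987975045657, 'k1': -0.07703307248847951, 'R': array([[-0.01086142, -0.9998753 ,  0.01146383],
       [-0.98617578,  0.00881547, -0.16546788],
       [ 0.16534619, -0.01310256, -0.98614855]]), 't': array([-0.01257581,  0.55738525,  0.91388309])}
{'time': 0.1, 'q': array([-6.43424329e+01,  5.00817498e+00,  1.00396445e+01,  9.51017884e+01,
        1.95242167e-03,  9.00001745e+01]), 'qd': array([-0.04758828, -0.16450897, -0.022806  , -0.02268955, -0.08831211,
        0.01524718]), 'joint_efforts': array([-2.68066111e-05, -5.21560979e+01,  4.65654409e+01,  1.58964522e-02,
        2.15757268e-06, -3.53280882e-06]), 'ee_pos': array([ 0.23805231, -0.49555148,  0.21595765]), 'tcp_rot': array([-1.79929681e+02, -1.95220608e-03,  2.56573902e+01]), 'wrist_force': array([ 0.48521128, -0.07622184, -0.03908892]), 'torque': array([-0.06555044,  0.01643356, -0.00499429]), 'grasp_force': 0.0, 'opening': 0.08567329849786107} 0.019
```

View pics/top0.png

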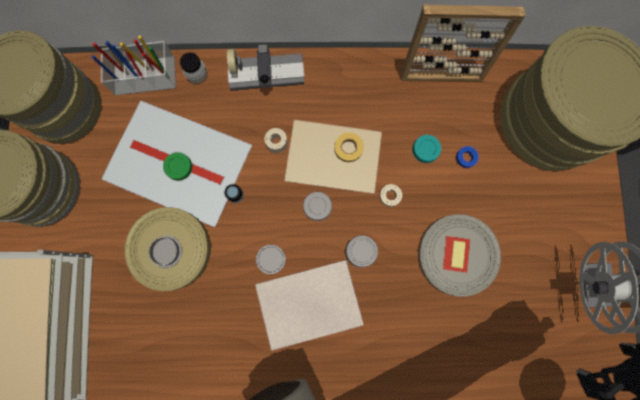

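View pics/side0.png

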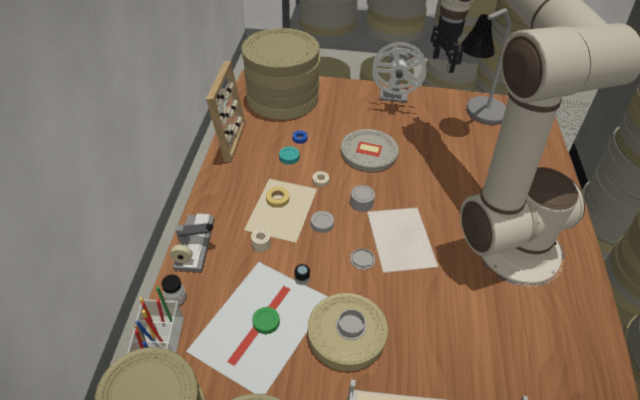

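The top view shows the can and deep base at about (165,250), the tall core at (276,139) and the flat core at (391,195). The tins are at (317,206), (270,260) and (362,251), and the last is the deep lid. I'll zoom in to tell the other two apart and refine the centres.

```bash
cat > h.py <<'E'
import numpy as np, cv2
from workcell import bot
def cam(n):
    c=bot.camera_info(n); f=200/np.tan(np.radians(c["fovy"]/2))
    K=np.array([[f,0,c["cx"]],[0,f,c["cy"]],[0,0,1]])
    return K,np.array([c["k1"],0,0,0,0.]),np.array(c["R"]),np.array(c["t"])
def unproj(n,uv,z):
    K,d,R,t=cam(n); uv=np.array(uv,float).reshape(-1,1,2)
    p=cv2.undistortPoints(uv,K,d).reshape(-1,2)
    r=np.c_[p,np.ones(len(p))]@R; o=-R.T@t
    return o+r*((z-o[2])/r[:,2])[:,None]
def proj(n,X):
    K,d,R,t=cam(n)
    return cv2.projectPoints(np.array(X,float).reshape(-1,3),cv2.Rodrigues(R)[0],t,K,d)[0].reshape(-1,2)
def circ(x,y,z,r,m=60):
    a=np.linspace(0,2*np.pi,m,endpoint=False); return np.c_[x+r*np.cos(a),y+r*np.sin(a),0*a+z]
def crop(n,img,c,w,s,name,circs=()):
    x,y=int(c[0]-w//2),int(c[1]-w//2); x=max(x,0);y=max(y,0)
    im=cv2.resize(img[y:y+w,x:x+w,::-1].copy(),None,fx=s,fy=s,interpolation=cv2.INTER_CUBIC)
    for q in circs:
        p=(proj(n,circ(*q))-[x,y]+.5)*s-.5
        cv2.polylines(im,[np.round(p).astype(int)],True,(0,0,255),1)
    return im
def fit(n,img,x,y,z,r,span=.012):
    """refine a circle (radius r, height z) by the radial gradient in the picture"""
    g=cv2.GaussianBlur(img.astype(np.float32),(0,0),.8)
    def samp(x,y,rr):
        p=proj(n,circ(x,y,z,rr,90)).astype(np.float32)
        return cv2.remap(g,p[:,:1],p[:,1:],cv2.INTER_LINEAR).reshape(-1,3)
    best=(-1,)
    for st,sp in((.002,span),(.0005,.002)):
        x0,y0=(x,y) if best[0]<0 else best[1:3]
        for dx in np.arange(-sp,sp+1e-9,st):
            for dy in np.arange(-sp,sp+1e-9,st):
                s=np.linalg.norm(samp(x0+dx,y0+dy,r+.0012)-samp(x0+dx,y0+dy,r-.0012),axis=1).clip(0,60).mean()
                if s>best[0]: best=(s,x0+dx,y0+dy)
    return best
E
python3 - <<'E'
from h import *
T=bot.camera("top");S=bot.camera("side")
L={"can":(166,246,.042,.092),"dbase":(165,251,.068,.0305),"dlid":(362,250,.038,.035),"tall":(276,138,.035,.025),"flat":(391,194,.016,.025),"A":(317,206,.015,.033),"B":(270,260,.015,.033),"loupe":(233,193,.042,.02),"tape":(349,147,.019,.034)}
ims=[]
for k,(u,v,z,r) in L.items():
    x,y,_=unproj("top",[u,v],z)[0]
    a=fit("top",T,x,y,z,r); b=fit("side",S,a[1],a[2],z,r)
    print(k,np.round([x,y],4),np.round(a,4),np.round(b,4))
for n,I in(("top",T),("side",S)):
    row=[]
    for k in("A","B","dlid","tall"):
        u,v,z,r=L[k]; x,y,_=unproj("top",[u,v],z)[0]
        row.append(crop(n,I,proj(n,[x,y,z])[0],50,4,""))
    ims.append(np.hstack(row))
cv2.imwrite("pics/c1.png",np.vstack(ims))
E
```

```text
can [0.4607 0.3186] [32.0584  0.4567  0.3196] [31.2316  0.4552  0.3216]
dbase [0.4484 0.3114] [28.7725  0.4489  0.3174] [29.277   0.4474  0.3204]Traceback (most recent call last):
  File "<stdin>", line 7, in <module>
  File "h.py", line 35, in fit
    s=np.linalg.norm(samp(x0+dx,y0+dy,r+.0012)-samp(x0+dx,y0+dy,r-.0012),axis=1).clip(0,60).mean()
                     ~~~~^^^^^^^^^^^^^^^^^^^^^
  File "h.py", line 28, in samp
    p=proj(n,circ(x,y,z,rr,90)).astype(np.float32)
      ~~~~^^^^^^^^^^^^^^^^^^^^^
  File "h.py", line 13, in proj
    K,d,R,t=cam(n)
            ~~~^^^
  File "h.py", line 4, in cam
    c=bot.camera_info(n); f=200/np.tan(np.radians(c["fovy"]/2))
ValueError: time passes only in moves, steps and waits
```

```bash
sed -i 's/^def cam(n):/from functools import lru_cache\n@lru_cache(None)\ndef cam(n):/' h.py
python3 - <<'E'
from h import *
T=bot.camera("top");S=bot.camera("side")
L={"can":(166,246,.042,.092),"dbase":(165,251,.068,.0305),"dlid":(362,250,.038,.035),"tall":(276,138,.035,.025),"flat":(391,194,.016,.025),"A":(317,206,.019,.033),"B":(270,260,.003,.033),"A3":(317,206,.003,.033),"B19":(270,260,.019,.033),"loupe":(233,193,.042,.02),"tape":(349,147,.019,.034)}
ims=[]
for k,(u,v,z,r) in L.items():
    x,y,_=unproj("top",[u,v],z)[0]
    a=fit("top",T,x,y,z,r); b=fit("side",S,a[1],a[2],z,r)
    print(k,np.round([x,y],4),np.round(a,4),np.round(b,4))
for n,I in(("top",T),("side",S)):
    row=[]
    for k in("A","B","dlid","tall"):
        u,v,z,r=L[k]; x,y,_=unproj("top",[u,v],z)[0]
        row.append(crop(n,I,proj(n,[x,y,z])[0],50,4,""))
    ims.append(np.hstack(row))
cv2.imwrite("pics/c1.png",np.vstack(ims))
print(bot.get_obs()["time"])
E
```

```text
can [0.4607 0.3186] [32.1023  0.4567  0.3196] [31.166   0.4552  0.3216]
dbase [0.4484 0.3114] [28.7719  0.4489  0.3174] [29.2669  0.4474  0.3204]
dlid [ 0.4488 -0.109 ] [38.4707  0.4473 -0.1095] [22.0921  0.4463 -0.1085]
tall [0.7049 0.0801] [55.1883  0.7049  0.0821] [25.882   0.7039  0.0836]
flat [ 0.5763 -0.181 ] [57.7523  0.5753 -0.1805] [32.5157  0.5738 -0.18  ]
A [ 0.5497 -0.012 ] [ 3.44888e+01  5.51700e-01 -1.20000e-02] [ 2.5564e+01  5.5070e-01 -1.2000e-02]
B [0.4303 0.0948] [35.1368  0.4328  0.0943] [16.9799  0.4318  0.0958]
A3 [ 0.5522 -0.0121] [ 3.66112e+01  5.54200e-01 -1.26000e-02] [ 2.64131e+01  5.51700e-01 -2.56000e-02]
B19 [0.4298 0.0931] [35.7558  0.4323  0.0926] [17.3177  0.4323  0.1066]
loupe [0.5769 0.1739] [48.1041  0.5779  0.1739] [40.537   0.5784  0.1879]
tape [ 0.687  -0.0873] [25.3473  0.685  -0.0848] [27.5622  0.6855 -0.0708]
0.3
```

View pics/c1.png

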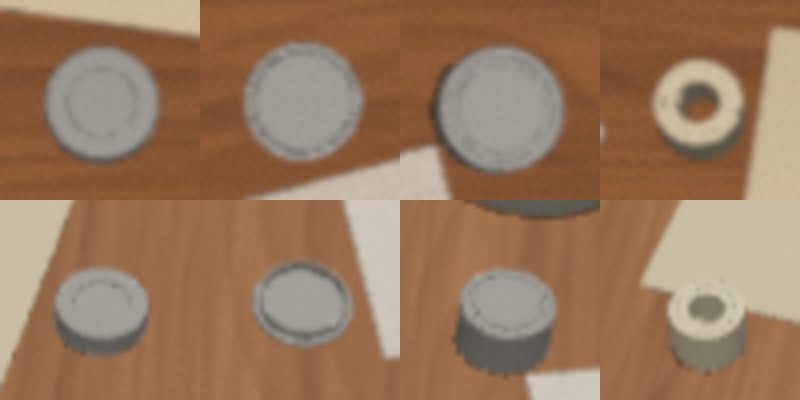

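A, at (0.551,-0.012), is the shallow lid because it has the dimple. B, at (0.432,0.095), is the open shallow base. The deep lid is at (0.447,-0.109). I'll square the yaw to 0 and go to the tall core.

Call:
play_rows(increments=[{"slide": [0,0,0],"angular": [0,0,8.55],"claw": 1},{"slide": [0,0,0],"angular": [0,0,8.55],"claw": 1},{"slide": [0,0,0],"angular": [0,0,8.55],"claw": 1},{"slide": [28,-35,0],"angular": [0,0,0],"claw": 1},{"slide": [28,-35,0],"angular": [0,0,0],"claw": 1},{"slide": [28,-35,0],"angular": [0,0,0],"claw": 1},{"slide": [28,-35,0],"angular": [0,0,0],"claw": 1},{"slide": [28,-35,0],"angular": [0,0,0],"claw": 1}], squeeze=40)

```text
time: 1.1
ee_pos: [0.3789, -0.3193, 0.2167]
tcp_rot: [180.0, -0.0, -0.0]
wrist_force: [-0.4, -0.5, 0.3]
opening: 0.0853
grasp_force: 0.0
```

Call:
play_rows(increments=[{"slide": [28,-35,0],"angular": [0,0,0],"claw": 1},{"slide": [28,-35,0],"angular": [0,0,0],"claw": 1},{"slide": [28,-35,0],"angular": [0,0,0],"claw": 1},{"slide": [28,-35,0],"angular": [0,0,0],"claw": 1},{"slide": [28,-35,0],"angular": [0,0,0],"claw": 1},{"slide": [28,-35,0],"angular": [0,0,0],"claw": 1},{"slide": [28,-35,0],"angular": [0,0,0],"claw": 1},{"slide": [0,0,0],"angular": [0,0,0],"claw": 1}])

```text
time: 1.9
ee_pos: [0.5762, -0.0719, 0.2153]
tcp_rot: [-179.9, 0.0, 0.3]
wrist_force: [-1.3, -0.8, -0.4]
opening: 0.0854
grasp_force: 0.0
```

Call:
play_rows(increments=[{"slide": [32,-38.5,0],"angular": [0,0,0],"claw": 0.45},{"slide": [32,-38.5,0],"angular": [0,0,0],"claw": 0.45},{"slide": [32,-38.5,0],"angular": [0,0,0],"claw": 0.45},{"slide": [32,-38.5,0],"angular": [0,0,0],"claw": 0.45},{"slide": [0,0,40],"angular": [0,0,0],"claw": 0.45},{"slide": [0,0,40],"angular": [0,0,0],"claw": 0.45},{"slide": [0,0,40],"angular": [0,0,0],"claw": 0.45},{"slide": [0,0,0],"angular": [0,0,0],"claw": 0.45}])

```text
time: 2.7
ee_pos: [0.6984, 0.0496, 0.09]
tcp_rot: [-178.6, 0.6, 3.5]
wrist_force: [-0.1, -0.1, -0.7]
opening: 0.062
grasp_force: 0.0
```

Run:
```python
from h import *
S=bot.camera("side");T=bot.camera("top");p=bot.get_obs()["ee_pos"];print(p,bot.tcp_to_tips)
a=crop("side",S,proj("side",[.704,.083,.06])[0],80,7,"");b=proj("side",[p+[0,0,-.019]])[0]
print(proj("side",[p])-proj("side",[.704,.083,.06])+40,(b-proj("side",[.704,.083,.06])[0]+40)*7)
cv2.imwrite("pics/t1.png",a)
```

```text
[0.70139386 0.04972555 0.09780009] 0.019
[[42.66649633 20.88617625]] [301.4805399  180.30022544]
```

View pics/t1.png

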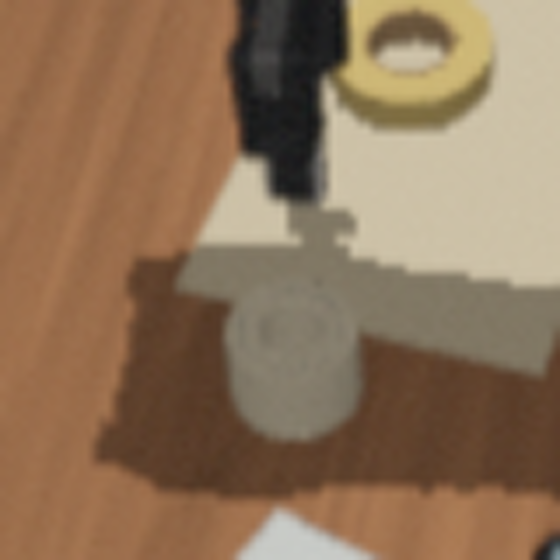

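Call:
play_rows(increments=[{"slide": [2,-16,0],"angular": [0,0,0],"claw": 0.45},{"slide": [1,-16,0],"angular": [0,0,0],"claw": 0.45},{"slide": [0,0,0],"angular": [0,0,0],"claw": 0.45},{"slide": [0,0,0],"angular": [0,0,0],"claw": 0.45}])

```text
time: 3.2
ee_pos: [0.704, 0.0708, 0.0991]
tcp_rot: [-178.1, -0.1, 5.0]
wrist_force: [0.4, 0.6, 0.7]
opening: 0.0618
grasp_force: 0.0
```

Run:
```python
from h import *
from scipy.spatial.transform import Rotation as Ro
S=bot.camera("side");T=bot.camera("top");o=bot.get_obs();p=o["ee_pos"];print(p,o["tcp_rot"],o["opening"])
R=Ro.from_euler("xyz",o["tcp_rot"],degrees=True)
c=proj("side",[.704,.083,.06])[0]
a=crop("side",S,c,80,7,"");x0=np.floor(c-40)
for sy in(-1,1):
  for z,col in((.019,(0,0,255)),(.006,(0,255,0))):
    q=p+R.apply([[sx*.011,sy*.031,z] for sx in(-1,1)])
    u=((proj("side",q)-x0+.5)*7).astype(int)
    cv2.line(a,tuple(map(int,u[0])),tuple(map(int,u[1])),col,2)
b=crop("top",T,proj("top",p)[0],80,3,"")
b=cv2.resize(b,(240,560))
cv2.imwrite("pics/t2.png",np.hstack([a,b]))
```

```text
[0.70369754 0.07033619 0.09843327] [-1.78103661e+02 -1.10013992e-02  4.96280986e+00] 0.061926320265236576
```

View pics/t2.png

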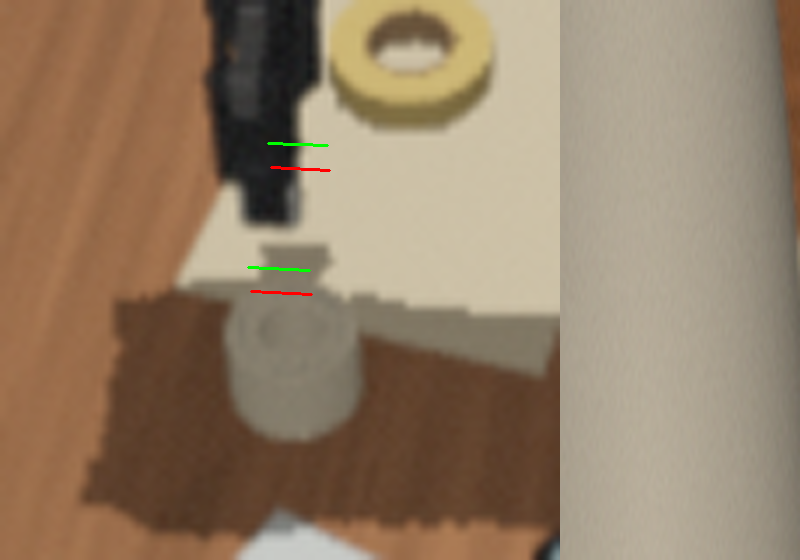

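The near finger shows about 30 mm off from where I projected it, and the yaw drifted to 5°. I'll look wider and check the joints.

Run:
```python
from h import *
from scipy.spatial.transform import Rotation as Ro
S=bot.camera("side");o=bot.get_obs();p=o["ee_pos"];print(p,o["tcp_rot"],o["opening"],o["q"],o["joint_efforts"])
R=Ro.from_euler("xyz",o["tcp_rot"],degrees=True)
a=cv2.resize(S[20:270,180:430,::-1],None,fx=2.3,fy=2.3,interpolation=cv2.INTER_CUBIC)
for sy in(-1,0,1):
    q=p+R.apply([[0,sy*.031,z] for z in(-.1,.019)])
    u=((proj("side",q)-[180,20]+.5)*2.3).astype(int)
    cv2.line(a,tuple(map(int,u[0])),tuple(map(int,u[1])),(0,0,255),1)
cv2.imwrite("pics/t3.png",a)
```

```text
[0.70362587 0.07020043 0.09820074] [-1.78102654e+02  5.88133354e-03  4.95154925e+00] 0.0621111660319528 [  4.89348623  26.44533526  23.11447526  86.67694479   1.89733943
 179.94190513] [ 2.63341963e-01 -7.56169152e+01  4.73083448e+01  6.86248328e-03
  1.14688931e-01 -3.18622715e-04]
```

View pics/t3.png

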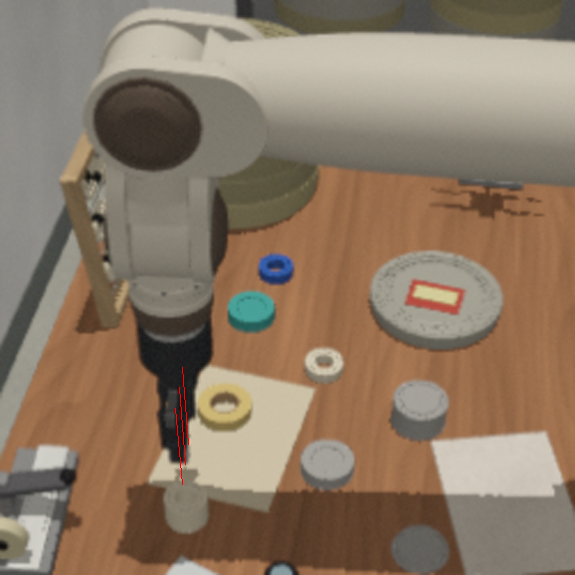

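J6 is at its limit, since yaw = q1+180−q6. I'll use yaw 90 instead: the fingers then close along world x, and a slide is [dy, dx, −dz].

Call:
play_rows(increments=[{"slide": [0,0,0],"angular": [0,0,-8.5],"claw": 0.45},{"slide": [0,0,0],"angular": [0,0,-8.5],"claw": 0.45},{"slide": [0,0,0],"angular": [0,0,-8.5],"claw": 0.45},{"slide": [0,0,0],"angular": [0,0,-8.5],"claw": 0.45},{"slide": [0,0,0],"angular": [0,0,-8.5],"claw": 0.45},{"slide": [0,0,0],"angular": [0,0,-8.5],"claw": 0.45},{"slide": [0,0,0],"angular": [0,0,-8.5],"claw": 0.45},{"slide": [0,0,0],"angular": [0,0,-8.5],"claw": 0.45}])

```text
time: 4.15
ee_pos: [0.7035, 0.07, 0.098]
tcp_rot: [-179.3, -1.8, 73.3]
wrist_force: [0.9, -0.3, -0.6]
opening: 0.0623
grasp_force: 0.0
```

Call:
play_rows(increments=[{"slide": [0,0,0],"angular": [0,0,-8.5],"claw": 0.45},{"slide": [0,0,0],"angular": [0,0,-8.5],"claw": 0.45},{"slide": [0,0,0],"angular": [0,0,0],"claw": 0.45},{"slide": [0,0,0],"angular": [0,0,0],"claw": 0.45}])

```text
time: 4.55
ee_pos: [0.7035, 0.0701, 0.098]
tcp_rot: [-179.8, -1.9, 89.7]
wrist_force: [0.1, 0.0, -0.1]
opening: 0.0621
grasp_force: 0.0
```

Run:
```python
from h import *
from scipy.spatial.transform import Rotation as Ro
S=bot.camera("side");o=bot.get_obs();p=o["ee_pos"];print(p,o["tcp_rot"],o["opening"],o["q"])
R=Ro.from_euler("xyz",o["tcp_rot"],degrees=True)
x0=np.array([210,160])
a=cv2.resize(S[160:260,210:310,::-1],None,fx=6,fy=6,interpolation=cv2.INTER_CUBIC)
for sy in(-1,0,1):
    q=p+R.apply([[0,sy*o["opening"]/2,z] for z in(-.02,.019)])
    u=((proj("side",q)-x0+.5)*6).astype(int)
    cv2.line(a,tuple(map(int,u[0])),tuple(map(int,u[1])),(0,0,255),1)
cv2.imwrite("pics/t4.png",a)
```

```text
[0.70356129 0.07012416 0.09794393] [-179.80312377   -1.89461663   89.70053873] 0.06208806616625419 [ 4.8846757  26.45412451 23.0979872  86.66878758  1.90465148 95.18046727]
```

View pics/t4.png

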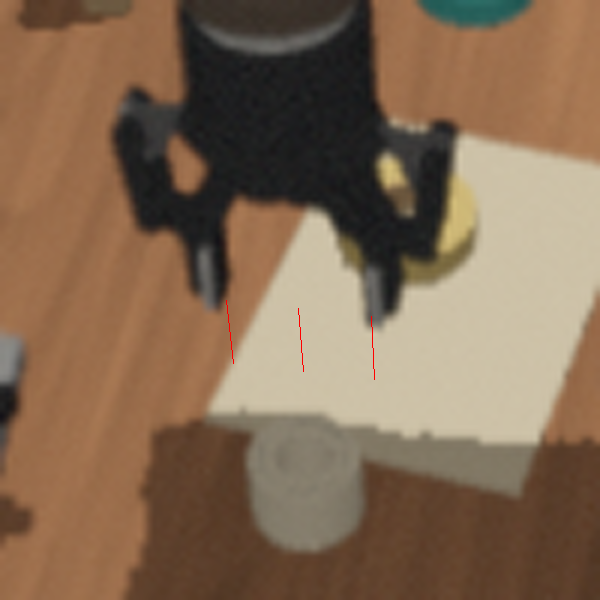

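Run:
```python
from h import *
from scipy.spatial.transform import Rotation as Ro
p=np.array([.238,-.4955,.216]);R=Ro.from_euler("xyz",[180,0,25.66],degrees=True)
out=[]
for n,x0 in(("side",(400,0)),("top",(560,320))):
    I=cv2.imread(f"pics/{n}0.png"); a=cv2.resize(I[x0[1]:x0[1]+80,x0[0]:x0[0]+80],(400,400),interpolation=cv2.INTER_CUBIC)
    for sy in(-1,0,1):
        q=p+R.apply([[0,sy*.0425,z] for z in(-.02,.006)])
        u=((proj(n,q)-x0+.5)*5).astype(int); print(n,proj(n,q).round(0).tolist())
        cv2.line(a,tuple(map(int,u[0])),tuple(map(int,u[1])),(0,0,255),2)
    out.append(a)
cv2.imwrite("pics/t5.png",np.hstack(out))
```

```text
side [[448.0, 75.0], [447.0, 82.0]]
side [[441.0, 68.0], [440.0, 75.0]]
side [[435.0, 61.0], [433.0, 68.0]]
top [[578.0, 373.0], [569.0, 370.0]]
top [[597.0, 361.0], [588.0, 358.0]]
top [[617.0, 349.0], [607.0, 347.0]]
```

View pics/t5.png

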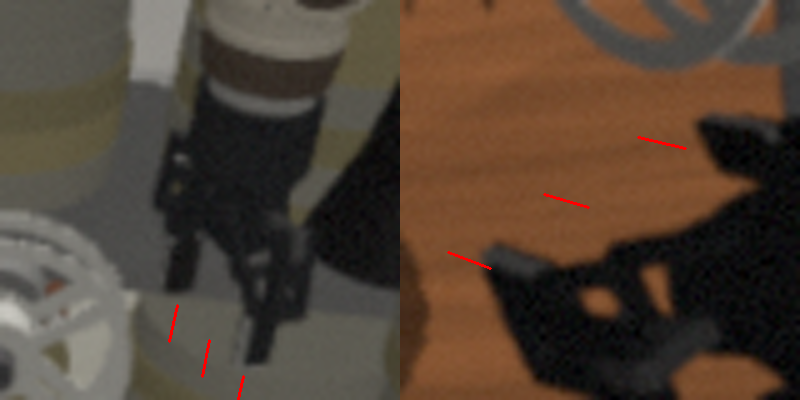

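Both views say the fingers really stand about 25–30 mm higher than the reported TCP plus the stated tip length. I'll straighten the tilt, go over the core, and descend in guarded steps to calibrate z by contact with the desk.

Call:
play_rows(increments=[{"slide": [13,0,0],"angular": [0,-1.9,0.3],"claw": 0.7},{"slide": [0,0,20],"angular": [0,0,0],"claw": 0.7},{"slide": [0,0,0],"angular": [0,0,0],"claw": 0.7},{"slide": [0,0,0],"angular": [0,0,0],"claw": 0.7}])

```text
time: 5.0
ee_pos: [0.7031, 0.0831, 0.0782]
tcp_rot: [-179.7, 0.0, 89.6]
wrist_force: [-0.1, 0.4, 0.7]
opening: 0.0723
grasp_force: 0.0
```

```bash
cat > g.py <<'E'
from h import *
from scipy.spatial.transform import Rotation as Ro
def look(name,c,w=90,s=6,off=(0,0,0),circs=()):
    S=bot.camera("side");o=bot.get_obs();p=o["ee_pos"]+off
    print(o["time"],o["ee_pos"].round(4),o["tcp_rot"].round(2),round(o["opening"],4),o["wrist_force"].round(1))
    R=Ro.from_euler("xyz",o["tcp_rot"],degrees=True)
    c=proj("side",c)[0];x0=np.floor(c-w//2).astype(int)
    a=crop("side",S,x0+w//2,w,s,"",circs)
    for sy in(-1,0,1):
        q=p+R.apply([[0,sy*o["opening"]/2,z] for z in(-.02,.019)])
        u=((proj("side",q)-x0+.5)*s).astype(int)
        cv2.line(a,tuple(map(int,u[0])),tuple(map(int,u[1])),(0,0,255),1)
    cv2.imwrite(f"pics/{name}.png",a)
E
python3 -c "
from g import *
look('t6',[.704,.083,.05],90,6,(0,0,.03))"
```

```text
5.05 [0.7035 0.083  0.0789] [-179.81    0.     89.57] 0.0727 [ 0.5 -0.8  1.3]
```

View pics/t6.png

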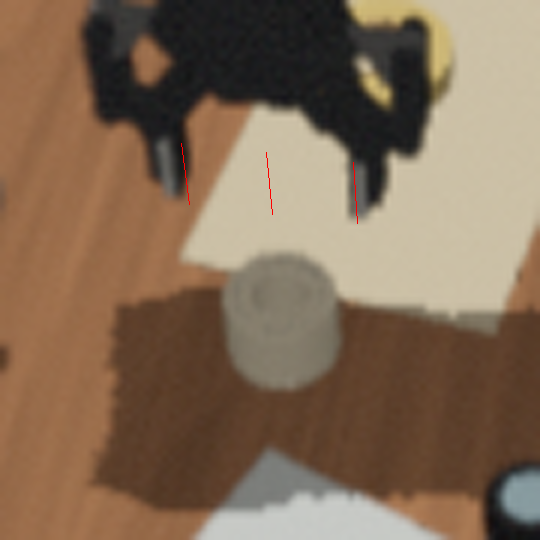

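Call:
play_rows(increments=[{"slide": [0,-4,30],"angular": [0,0,0],"claw": 0.7},{"slide": [0,0,25],"angular": [0,0,0],"claw": 0.7},{"slide": [0,0,10],"angular": [0,0,0],"claw": 0.7},{"slide": [0,0,4],"angular": [0,0,0],"claw": 0.7},{"slide": [0,0,0],"angular": [0,0,0],"claw": 0.7},{"slide": [0,0,0],"angular": [0,0,0],"claw": 0.7}])

```text
time: 5.65
ee_pos: [0.7001, 0.0833, 0.011]
tcp_rot: [-179.9, -0.0, 89.6]
wrist_force: [0.3, 0.6, 0.9]
opening: 0.0725
grasp_force: 0.0
```

```bash
python3 -c "
from g import *
look('t7',[.704,.083,.05],90,6,(0,0,.028),[(.7039,.0835,.035,.025)])"
```

```text
5.7 [0.7002 0.0833 0.0111] [-1.7993e+02 -1.0000e-02  8.9650e+01] 0.0723 [1.3 0.2 0.2]
```

View pics/t7.png

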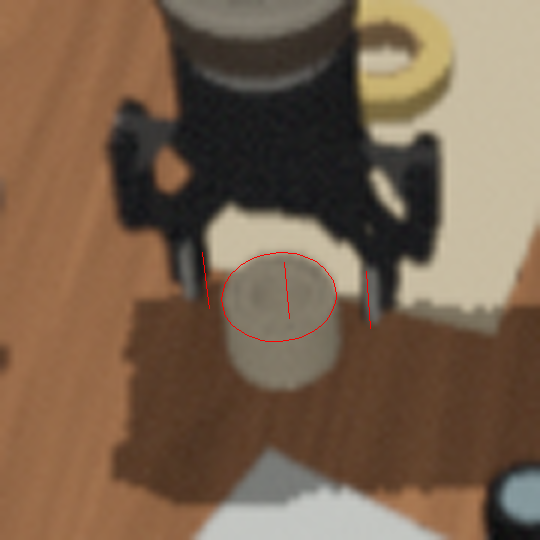

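Call:
play_rows(increments=[{"slide": [0,0,15],"angular": [0,0,0],"claw": 0.7},{"slide": [0,0,4],"angular": [0,0,0],"claw": 0.7},{"slide": [0,0,2],"angular": [0,0,0],"claw": 0.7},{"slide": [0,0,0],"angular": [0,0,0],"claw": 0.7}])

```text
time: 6.1
ee_pos: [0.6988, 0.0833, -0.0123]
tcp_rot: [-179.8, 0.0, 89.7]
wrist_force: [0.5, 0.6, -0.0]
opening: 0.0722
grasp_force: 0.0
```

Call:
play_rows(increments=[{"slide": [0,0,2],"angular": [0,0,0],"claw": 0.7},{"slide": [0,0,0],"angular": [0,0,0],"claw": 0.7}])

```text
time: 6.3
ee_pos: [0.6993, 0.0833, -0.0136]
tcp_rot: [-179.8, 0.0, 89.7]
wrist_force: [0.6, 0.3, 0.5]
opening: 0.0723
grasp_force: 0.0
```

Call:
play_rows(increments=[{"slide": [0,0,2],"angular": [0,0,0],"claw": 0.7},{"slide": [0,0,0],"angular": [0,0,0],"claw": 0.7}])

```text
time: 6.5
ee_pos: [0.6991, 0.0833, -0.0158]
tcp_rot: [-179.8, 0.0, 89.7]
wrist_force: [0.7, 0.4, -1.0]
opening: 0.0726
grasp_force: 0.0
```

Call:
play_rows(increments=[{"slide": [0,0,2],"angular": [0,0,0],"claw": 0.7},{"slide": [0,0,0],"angular": [0,0,0],"claw": 0.7}])

```text
time: 6.7
ee_pos: [0.699, 0.0833, -0.0179]
tcp_rot: [-179.8, 0.0, 89.7]
wrist_force: [-0.3, -0.2, 0.6]
opening: 0.0724
grasp_force: 0.0
```

Call:
play_rows(increments=[{"slide": [0,0,2],"angular": [0,0,0],"claw": 0.7},{"slide": [0,0,0],"angular": [0,0,0],"claw": 0.7}])

```text
time: 6.9
ee_pos: [0.699, 0.0833, -0.0199]
tcp_rot: [-179.8, 0.0, 89.7]
wrist_force: [0.5, 0.6, -0.2]
opening: 0.0727
grasp_force: 0.0
```

Call:
play_rows(increments=[{"slide": [0,0,2],"angular": [0,0,0],"claw": 0.7},{"slide": [0,0,0],"angular": [0,0,0],"claw": 0.7}])

```text
time: 7.1
ee_pos: [0.699, 0.0833, -0.0219]
tcp_rot: [-179.8, 0.0, 89.7]
wrist_force: [0.0, 0.3, -0.1]
opening: 0.0726
grasp_force: 0.0
```

Call:
play_rows(increments=[{"slide": [0,0,2],"angular": [0,0,0],"claw": 0.7},{"slide": [0,0,0],"angular": [0,0,0],"claw": 0.7}])

```text
time: 7.3
ee_pos: [0.6995, 0.0833, -0.023]
tcp_rot: [-179.9, 0.0, 89.7]
wrist_force: [-1.2, 0.2, 3.9]
opening: 0.0727
grasp_force: 1.8
```

Call:
play_rows(increments=[{"slide": [0,0,2],"angular": [0,0,0],"claw": 0.7},{"slide": [0,0,0],"angular": [0,0,0],"claw": 0.7}])

```text
time: 7.5
ee_pos: [0.6996, 0.0833, -0.0232]
tcp_rot: [-179.9, -0.0, 89.7]
wrist_force: [-7.2, -1.8, 15.6]
opening: 0.0725
grasp_force: 7.5
```

Call:
play_rows(increments=[{"slide": [0,0,2],"angular": [0,0,0],"claw": 0.7},{"slide": [0,0,0],"angular": [0,0,0],"claw": 0.7}])

```text
time: 7.7
ee_pos: [0.6997, 0.0833, -0.0232]
tcp_rot: [-180.0, -0.0, 89.7]
wrist_force: [-13.0, -1.6, 25.3]
opening: 0.0725
grasp_force: 13.5
```

```bash
python3 -c "
from g import *
look('t8',[.704,.083,.05],90,6,(0,0,.035),[(.7039,.0835,.035,.025)])"
```

```text
7.75 [ 0.6997  0.0833 -0.0233] [-1.7998e+02 -2.0000e-02  8.9660e+01] 0.0724 [-12.3  -0.9  28.3]
```

View pics/t8.png

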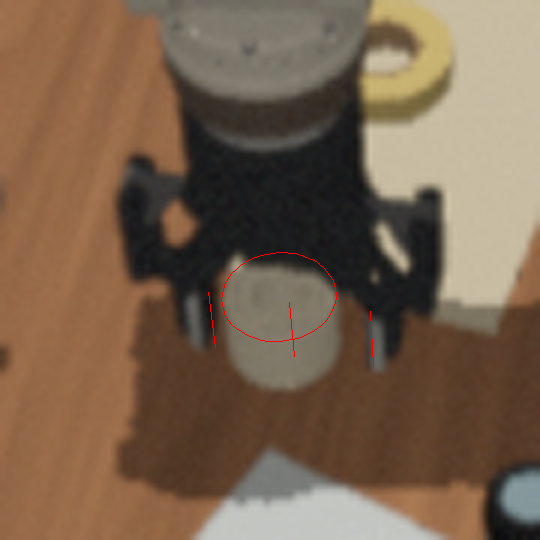

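Contact with the desk came at a reported z of −0.023 (opening 72 mm), so the reported z runs about 34 mm low here. I'll work with contact and vision relative to the objects. The core is centred, so I'll raise and grip near its top.

Call:
play_rows(increments=[{"slide": [0,0,-17],"angular": [0,0,0],"claw": 0.7},{"slide": [0,0,-17],"angular": [0,0,0],"claw": 0.7},{"slide": [0,0,0],"angular": [0,0,0],"claw": 0.7},{"slide": [0,0,0],"angular": [0,0,0],"claw": 0},{"slide": [0,0,0],"angular": [0,0,0],"claw": -0.5},{"slide": [0,0,0],"angular": [0,0,0],"claw": -0.5},{"slide": [0,0,0],"angular": [0,0,0],"claw": -0.5},{"slide": [0,0,0],"angular": [0,0,0],"claw": -0.5}], squeeze=40)

```text
time: 8.55
ee_pos: [0.6991, 0.0833, 0.0057]
tcp_rot: [-179.8, 0.0, 89.7]
wrist_force: [0.6, 0.1, 0.5]
opening: 0.0483
grasp_force: 41.1
```

Call:
play_rows(increments=[{"slide": [0,0,0],"angular": [0,0,0],"claw": -0.5},{"slide": [0,0,0],"angular": [0,0,0],"claw": -0.5}])

```text
time: 8.75
ee_pos: [0.6988, 0.0833, 0.0058]
tcp_rot: [-179.7, 0.0, 89.7]
wrist_force: [0.5, 0.1, -0.3]
opening: 0.0483
grasp_force: 41.3
```

Call:
play_rows(increments=[{"slide": [0,0,-30],"angular": [0,0,0],"claw": -0.5},{"slide": [0,0,-45],"angular": [0,0,0],"claw": -0.5},{"slide": [0,0,-45],"angular": [0,0,0],"claw": -0.5},{"slide": [20,-22,-30],"angular": [0,0,0],"claw": -0.5},{"slide": [27,-29,0],"angular": [0,0,0],"claw": -0.5},{"slide": [27,-29,0],"angular": [0,0,0],"claw": -0.5},{"slide": [27,-29,0],"angular": [0,0,0],"claw": -0.5},{"slide": [27,-29,0],"angular": [0,0,0],"claw": -0.5}])

```text
time: 9.55
ee_pos: [0.5611, 0.2129, 0.1566]
tcp_rot: [-179.8, 0.0, 89.6]
wrist_force: [0.4, 0.3, -0.3]
opening: 0.048
grasp_force: 41.7
```

Call:
play_rows(increments=[{"slide": [27,-29,0],"angular": [0,0,0],"claw": -0.5},{"slide": [27,-29,0],"angular": [0,0,0],"claw": -0.5},{"slide": [27,-29,0],"angular": [0,0,0],"claw": -0.5},{"slide": [20,-20,0],"angular": [0,0,0],"claw": -0.5},{"slide": [0,0,0],"angular": [0,0,0],"claw": -0.5},{"slide": [0,0,0],"angular": [0,0,0],"claw": -0.5},{"slide": [0,0,0],"angular": [0,0,0],"claw": -0.5}])

```text
time: 10.25
ee_pos: [0.4566, 0.3132, 0.157]
tcp_rot: [-179.8, 0.0, 89.6]
wrist_force: [-0.4, 0.3, -0.7]
opening: 0.0485
grasp_force: 41.7
```

Call:
play_rows(increments=[{"slide": [4,-11,20],"angular": [0,0,0],"claw": -0.5},{"slide": [0,0,25],"angular": [0,0,0],"claw": -0.5},{"slide": [0,0,0],"angular": [0,0,0],"claw": -0.5},{"slide": [0,0,0],"angular": [0,0,0],"claw": -0.5}])

```text
time: 10.65
ee_pos: [0.4454, 0.3171, 0.1124]
tcp_rot: [-179.8, 0.0, 89.6]
wrist_force: [0.4, 0.1, -0.9]
opening: 0.0485
grasp_force: 41.8
```

Run:
```python
from g import *
S=bot.camera("side");T=bot.camera("top");o=bot.get_obs();print(o["ee_pos"],o["tcp_rot"])
C=[(.4485,.319,.068,.0305),(.4485,.319,.068,.0285),(.4485,.319,.095,.025)]
a=crop("side",S,proj("side",[.4485,.319,.085])[0],80,5,"",C);b=crop("top",T,proj("top",[.4485,.319,.085])[0],80,5,"",C[:1])
cv2.imwrite("pics/t9.png",np.hstack([a,b]))
cv2.imwrite("pics/raw9s.png",S[:,:,::-1])
```

```text
[0.44590042 0.31772595 0.11356037] [-1.79877045e+02 -4.25437908e-02  8.96067989e+01]
```

View pics/t9.png

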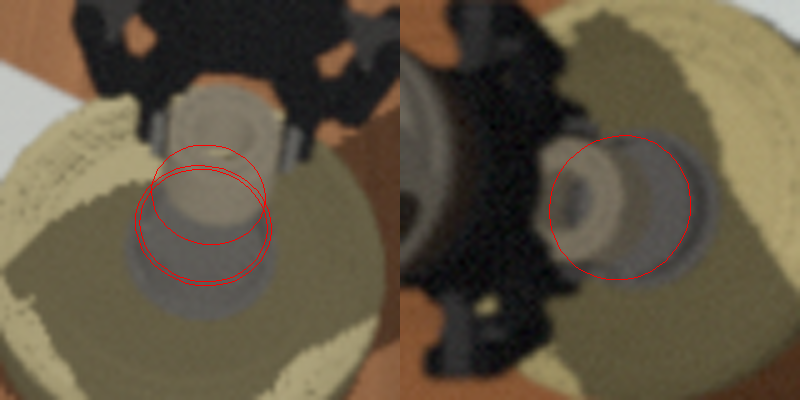

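```bash
cat >> h.py <<'E'
def tri(us,ut):
    from scipy.optimize import least_squares
    return least_squares(lambda X:np.r_[proj("side",X)[0]-us,proj("top",X)[0]-ut],[.5,.1,.05]).x
def score(n,g,x,y,z,r,w=.0012):
    def samp(rr):
        p=proj(n,circ(x,y,z,rr,72)).astype(np.float32)
        return cv2.remap(g,p[:,:1],p[:,1:],cv2.INTER_LINEAR).reshape(-1,3)
    return np.linalg.norm(samp(r+w)-samp(r-w),axis=1).clip(0,50).mean()
def joint(S,T,X,rs,sp=(.012,.012,.015),ns=("side","top")):
    from scipy.optimize import differential_evolution as de
    G={"side":cv2.GaussianBlur(S.astype(np.float32),(0,0),.8),"top":cv2.GaussianBlur(T.astype(np.float32),(0,0),.8)}
    f=lambda v:-sum(score(n,G[n],*v,r) for n in ns for r in rs)
    r=de(f,[(a-b,a+b) for a,b in zip(X,sp)],maxiter=25,popsize=8,seed=1,tol=1e-3); return r.x,-r.fun
E
python3 - <<'E'
from g import *
S=bot.camera("side");T=bot.camera("top")
cv2.imwrite("pics/raw9t.png",T[:,:,::-1]);
o=bot.get_obs();print(o["ee_pos"])
xs=np.floor(proj("side",[.4485,.319,.085])[0])-40;xt=np.floor(proj("top",[.4485,.319,.085])[0])-40
X=tri(xs+np.array([223,130])/5-.4,xt+np.array([171,200])/5-.4);print(X)
print(joint(S,T,X,(.025,.0125)))
for z in (.045,):
  print("flange",joint(S,T,[.4485,.319,z],(.035,),(.008,.008,.0001)))
E
```

```text
[0.44583287 0.31794799 0.11354744]
[0.44687154 0.31333139 0.13960742]
(array([0.44606784, 0.31481098, 0.1477363 ]), np.float64(69.98432922363281))
flange (array([0.4491394 , 0.31165388, 0.04499989]), np.float64(14.484882354736328))
```

Run:
```python
from g import *
S=cv2.imread("pics/side0.png");T=cv2.imread("pics/top0.png")
for ns in(("side","top"),("side",),("top",)):
  for z,rs in((.068,(.0305,.0285)),(.068,(.0285,)),(.045,(.035,))):
    print(ns,z,rs,joint(S,T,[.4485,.319,z],rs,(.01,.01,.0001),ns))
a=[crop(n,I[:,:,::-1],proj(n,[.4485,.319,.06])[0],50,8,"",[(.4485,.319,.068,.0285),(.4485,.319,.045,.035)]) for n,I in(("side",S),("top",T))]
cv2.imwrite("pics/t10.png",np.hstack(a))
```

```text
('side', 'top') 0.068 (0.0305, 0.0285) (array([0.44885359, 0.31862691, 0.06792762]), np.float64(120.37657928466797))
('side', 'top') 0.068 (0.0285,) (array([0.44870673, 0.31861637, 0.06794435]), np.float64(64.6298599243164))
('side', 'top') 0.045 (0.035,) (array([0.44795188, 0.31253206, 0.0449037 ]), np.float64(44.13192367553711))
('side',) 0.068 (0.0305, 0.0285) (array([0.44841106, 0.32022039, 0.06805741]), np.float64(64.86592102050781))
('side',) 0.068 (0.0285,) (array([0.44831144, 0.32025135, 0.06799921]), np.float64(35.58414840698242))
('side',) 0.045 (0.035,) (array([0.44862984, 0.31311712, 0.04491602]), np.float64(26.975831985473633))
('top',) 0.068 (0.0305, 0.0285) (array([0.44909767, 0.3172494 , 0.06801252]), np.float64(63.743011474609375))
('top',) 0.068 (0.0285,) (array([0.44892068, 0.31724881, 0.06800422]), np.float64(34.84451675415039))
('top',) 0.045 (0.035,) (array([0.44726821, 0.32140122, 0.0450213 ]), np.float64(23.762168884277344))
```

View pics/t10.png

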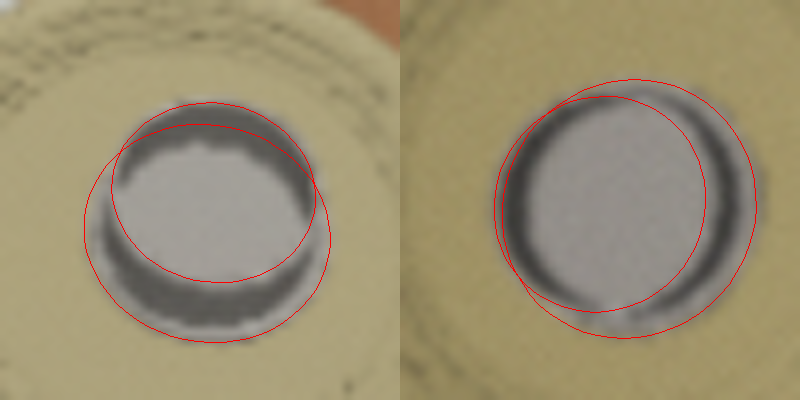

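Call:
play_rows(increments=[{"slide": [4,2.5,15],"angular": [0,0,0],"claw": -0.5},{"slide": [0,0,13],"angular": [0,0,0],"claw": -0.5},{"slide": [0,0,0],"angular": [0,0,0],"claw": -0.5},{"slide": [0,0,0],"angular": [0,0,0],"claw": -0.5}])

```text
time: 11.25
ee_pos: [0.447, 0.3216, 0.0834]
tcp_rot: [-179.7, 0.1, 89.7]
wrist_force: [-0.4, 0.9, -0.4]
opening: 0.0485
grasp_force: 41.8
```

Run:
```python
from g import *
S=bot.camera("side");T=bot.camera("top");o=bot.get_obs();print(o["ee_pos"])
for n in range(2):
  X,s=joint(S,T,[.449,.3186,.115],(.025,) if n else (.025,.0125),(.01,.01,.012));print(X,s)
C=[(.4488,.3186,.068,.0285),(*X,.025)]
a=[crop(n,I,proj(n,[.4485,.319,.085])[0],66,6,"",C) for n,I in(("side",S),("top",T))]
cv2.imwrite("pics/t11.png",np.hstack(a))
```

```text
[0.44747668 0.32186081 0.08445172]
[0.44734141 0.31870871 0.11672972] 65.79839324951172
[0.44780912 0.31897703 0.11715204] 46.06127
```

View pics/t11.png

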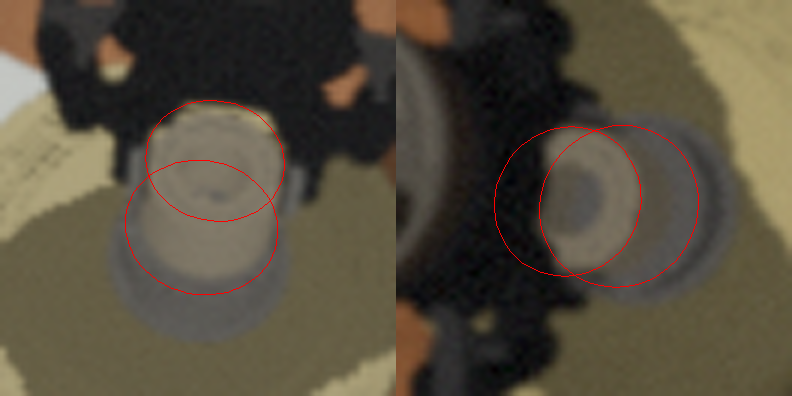

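From here I'm limited to numeric fits, since the picture budget is used. The core sits within 1 mm of the base axis, so I'll lower it in.

Call:
play_rows(increments=[{"slide": [0,1,8],"angular": [0,0,0],"claw": -0.5},{"slide": [0,0,8],"angular": [0,0,0],"claw": -0.5},{"slide": [0,0,6],"angular": [0,0,0],"claw": -0.5},{"slide": [0,0,4],"angular": [0,0,0],"claw": -0.5},{"slide": [0,0,0],"angular": [0,0,0],"claw": -0.5},{"slide": [0,0,0],"angular": [0,0,0],"claw": -0.5}])

```text
time: 11.95
ee_pos: [0.4484, 0.3218, 0.0582]
tcp_rot: [-179.8, 0.0, 89.7]
wrist_force: [0.0, 0.0, -1.4]
opening: 0.0486
grasp_force: 41.8
```

Call:
play_rows(increments=[{"slide": [0,0,3],"angular": [0,0,0],"claw": -0.5},{"slide": [0,0,2],"angular": [0,0,0],"claw": -0.5},{"slide": [0,0,0],"angular": [0,0,0],"claw": -0.5}])

```text
time: 12.25
ee_pos: [0.4482, 0.3217, 0.0529]
tcp_rot: [-179.8, 0.0, 89.7]
wrist_force: [-0.1, 0.1, -1.4]
opening: 0.048
grasp_force: 41.8
```

Call:
play_rows(increments=[{"slide": [0,0,2],"angular": [0,0,0],"claw": -0.5},{"slide": [0,0,1],"angular": [0,0,0],"claw": -0.5},{"slide": [0,0,0],"angular": [0,0,0],"claw": -0.5}])

```text
time: 12.55
ee_pos: [0.4485, 0.3219, 0.0507]
tcp_rot: [-179.8, -0.0, 89.7]
wrist_force: [-1.5, -0.1, 3.4]
opening: 0.0482
grasp_force: 44.2
```

Call:
play_rows(increments=[{"slide": [0,0,1.5],"angular": [0,0,0],"claw": -0.5},{"slide": [0,0,0],"angular": [0,0,0],"claw": -0.5}])

```text
time: 12.75
ee_pos: [0.4485, 0.3219, 0.0506]
tcp_rot: [-179.9, -0.1, 89.7]
wrist_force: [-4.4, -4.6, 14.6]
opening: 0.0482
grasp_force: 47.7
```

Call:
play_rows(increments=[{"slide": [0,0,1.5],"angular": [0,0,0],"claw": -0.5},{"slide": [0,0,0],"angular": [0,0,0],"claw": -0.5}])

```text
time: 12.95
ee_pos: [0.4486, 0.322, 0.0506]
tcp_rot: [-179.9, -0.1, 89.7]
wrist_force: [-8.6, -6.6, 25.4]
opening: 0.048
grasp_force: 50.6
```

Seated: contact came at a reported z of 0.0506, exactly 45 mm above the desk reference, so the z bias is constant. Now to release and retreat.

Call:
play_rows(increments=[{"slide": [0,0,-2.5],"angular": [0,0,0],"claw": -0.5},{"slide": [0,0,0],"angular": [0,0,0],"claw": 0.4},{"slide": [0,0,0],"angular": [0,0,0],"claw": 0.4},{"slide": [0,0,0],"angular": [0,0,0],"claw": 0.4},{"slide": [0,0,0],"angular": [0,0,0],"claw": 0.4},{"slide": [0,0,-40],"angular": [0,0,0],"claw": 0.4},{"slide": [0,0,-40],"angular": [0,0,0],"claw": 0.7},{"slide": [0,0,-30],"angular": [0,0,0],"claw": 1}])

```text
time: 13.75
ee_pos: [0.4489, 0.3219, 0.1619]
tcp_rot: [-179.9, -0.0, 89.7]
wrist_force: [-0.0, 0.2, 1.3]
opening: 0.0839
grasp_force: 0.0
```

Call:
play_rows(increments=[{"slide": [-45,0,0],"angular": [0,0,0],"claw": 1},{"slide": [-45,0,0],"angular": [0,0,0],"claw": 1},{"slide": [-45,0,0],"angular": [0,0,0],"claw": 1},{"slide": [-45,0,0],"angular": [0,0,0],"claw": 1},{"slide": [-45,0,0],"angular": [0,0,0],"claw": 1},{"slide": [-45,0,0],"angular": [0,0,0],"claw": 1},{"slide": [-45,0,0],"angular": [0,0,0],"claw": 1},{"slide": [-45,0,0],"angular": [0,0,0],"claw": 1}])

```text
time: 14.55
ee_pos: [0.4462, -0.0399, 0.1598]
tcp_rot: [-179.8, 0.0, 89.7]
wrist_force: [1.0, -0.0, -0.3]
opening: 0.0853
grasp_force: 0.0
```

Call:
play_rows(increments=[{"slide": [-45,0,0],"angular": [0,0,0],"claw": 1},{"slide": [0,0,0],"angular": [0,0,0],"claw": 1},{"slide": [0,0,0],"angular": [0,0,0],"claw": 1}])

```text
time: 14.85
ee_pos: [0.4461, -0.084, 0.1596]
tcp_rot: [-179.8, -0.0, 89.5]
wrist_force: [-1.1, 0.8, 0.0]
opening: 0.0856
grasp_force: 0.0
```

Run:
```python
from g import *
S=bot.camera("side");T=bot.camera("top");o=bot.get_obs();print(o["time"],o["ee_pos"],o["opening"])
for nm,X,rs in(("core",[.4488,.3186,.080],(.025,.0125)),("base",[.4488,.3186,.068],(.0305,.0285))):
  for ns in(("side","top"),("side",),("top",)):
    print(nm,ns,*joint(S,T,X,rs,(.008,.008,.0001 if len(ns)<2 else .008),ns))
# initial-picture fits of the other objects, x,y jointly from both cameras
S=cv2.imread("pics/side0.png");T=cv2.imread("pics/top0.png")
for nm,X,rs in(("dlid",[.447,-.109,.038],(.035,)),("slid",[.551,-.012,.019],(.033,)),("sbase",[.4325,.095,.011],(.029,.0275)),("sbase3",[.4325,.095,.003],(.033,)),("flat",[.5745,-.18,.016],(.025,.0125)),("tall",[.704,.083,.035],(.025,.0125))):
  print(nm,*joint(S,T,X,rs,(.008,.008,.0001)))
```

```text
14.95 [ 0.44626419 -0.08255697  0.15964427] 0.08511883705676973
core ('side', 'top') [0.44943027 0.32104185 0.07979146] 156.9259796142578
core ('side',) [0.44903733 0.32111366 0.07997666] 77.67683410644531
core ('top',) [0.45039343 0.32081003 0.08003975] 81.14154052734375
base ('side', 'top') [0.45325548 0.31096479 0.06006421] 74.70979309082031
base ('side',) [0.4539392  0.3160377  0.06803317] 35.455970764160156
base ('top',) [0.44848734 0.31060592 0.06790879] 41.22588348388672
dlid [ 0.44700179 -0.10899621  0.03797537] 59.583534240722656
slid [ 0.55106781 -0.01223058  0.01897248] 59.89207458496094
sbase [0.42757619 0.09561466 0.01092079] 68.31135559082031
sbase3 [0.43249592 0.09460686 0.00293683] 51.444007873535156
flat [ 0.57434623 -0.18040318  0.01594706] 161.6483154296875
tall [0.70406592 0.08271915 0.03497463] 158.30372619628906
```

The tall core is seated with its top at 0.080. Now the deep lid.

Call:
play_rows(increments=[{"slide": [-25,0,0],"angular": [0,0,0],"claw": 1},{"slide": [0,0,45],"angular": [0,0,0],"claw": 1},{"slide": [0,0,45],"angular": [0,0,0],"claw": 1},{"slide": [0,0,0],"angular": [0,0,0],"claw": 1},{"slide": [0,0,0],"angular": [0,0,0],"claw": 1}])

```text
time: 15.45
ee_pos: [0.4458, -0.1071, 0.0705]
tcp_rot: [-179.8, -0.0, 89.8]
wrist_force: [-0.3, -0.1, -0.6]
opening: 0.0855
grasp_force: 0.0
```

Call:
play_rows(increments=[{"slide": [0,0,35],"angular": [0,0,0],"claw": 1},{"slide": [0,0,30],"angular": [0,0,0],"claw": 1},{"slide": [0,0,16],"angular": [0,0,0],"claw": 1},{"slide": [0,0,0],"angular": [0,0,0],"claw": 1},{"slide": [0,0,0],"angular": [0,0,0],"claw": 1}])

```text
time: 15.95
ee_pos: [0.4473, -0.1082, -0.0086]
tcp_rot: [-180.0, 0.0, 89.7]
wrist_force: [0.1, 0.0, -0.1]
opening: 0.0855
grasp_force: 0.0
```

Call:
play_rows(increments=[{"slide": [0,0,0],"angular": [0,0,0],"claw": 0.2},{"slide": [0,0,0],"angular": [0,0,0],"claw": 0.2},{"slide": [0,0,0],"angular": [0,0,0],"claw": 0.2},{"slide": [0,0,0],"angular": [0,0,0],"claw": 0.2},{"slide": [0,0,0],"angular": [0,0,0],"claw": 0.2}], squeeze=40)

```text
time: 16.45
ee_pos: [0.4472, -0.1084, -0.0084]
tcp_rot: [180.0, 0.0, 89.7]
wrist_force: [-2.9, 2.1, 11.4]
opening: 0.0698
grasp_force: 43.6
```

Call:
play_rows(increments=[{"slide": [0,0,-20],"angular": [0,0,0],"claw": 0.2},{"slide": [0,0,-45],"angular": [0,0,0],"claw": 0.2},{"slide": [0,0,-45],"angular": [0,0,0],"claw": 0.2},{"slide": [40,0,0],"angular": [0,0,0],"claw": 0.2},{"slide": [45,0,0],"angular": [0,0,0],"claw": 0.2},{"slide": [45,0,0],"angular": [0,0,0],"claw": 0.2},{"slide": [45,0,0],"angular": [0,0,0],"claw": 0.2},{"slide": [45,0,0],"angular": [0,0,0],"claw": 0.2}])

```text
time: 17.25
ee_pos: [0.4475, 0.1137, 0.1005]
tcp_rot: [-180.0, -0.0, 89.6]
wrist_force: [0.7, -0.3, -0.3]
opening: 0.0696
grasp_force: 46.2
```

Call:
play_rows(increments=[{"slide": [45,0,0],"angular": [0,0,0],"claw": 0.2},{"slide": [45,0,0],"angular": [0,0,0],"claw": 0.2},{"slide": [0,0,0],"angular": [0,0,0],"claw": 0.2},{"slide": [0,0,0],"angular": [0,0,0],"claw": 0.2}])

```text
time: 17.65
ee_pos: [0.4478, 0.2028, 0.0997]
tcp_rot: [-179.9, -0.0, 89.8]
wrist_force: [0.2, -1.2, -0.8]
opening: 0.0691
grasp_force: 46.2
```

Run:
```python
from g import *
S=bot.camera("side");T=bot.camera("top");o=bot.get_obs();print(o["time"],o["ee_pos"],o["opening"],o["grasp_force"])
p=o["ee_pos"]
print("lid",*joint(S,T,[p[0],p[1],p[2]+.046],(.035,),(.01,.01,.012)))
print("core",*joint(S,T,[.4494,.321,.0798],(.025,.0125),(.006,.006,.0001)))
for ns in(("side","top"),("side",),("top",)):
  print("wall",ns,*joint(S,T,[.4488,.3186,.068],(.0305,),(.006,.006,.0001),ns))
  print("fl",ns,*joint(S,T,[.4488,.3186,.045],(.035,),(.006,.006,.0001),ns))
```

```text
17.75 [0.44799794 0.20126723 0.09944675] 0.06932005127297972 46.175041305832565
lid [0.4499463  0.20419224 0.13597241] 23.574920654296875
core [0.4489456  0.32135341 0.07989233] 104.56584930419922
wall ('side', 'top') [0.44882267 0.31962914 0.06797218] 31.529909133911133
fl ('side', 'top') [0.44849504 0.31261214 0.04504634] 30.73576545715332
wall ('side',) [0.44847268 0.31943711 0.06799757] 27.828983306884766
fl ('side',) [0.44769957 0.31260796 0.04508322] 28.21923828125
wall ('top',) [0.45394211 0.32221172 0.06798251] 4.778395652770996
fl ('top',) [0.44533974 0.32458608 0.04495084] 4.075723648071289
```

Call:
play_rows(increments=[{"slide": [40,0,0],"angular": [0,0,0],"claw": 0.2},{"slide": [40,0,0],"angular": [0,0,0],"claw": 0.2},{"slide": [38,0,0],"angular": [0,0,0],"claw": 0.2},{"slide": [0,0,0],"angular": [0,0,0],"claw": 0.2},{"slide": [0,0,0],"angular": [0,0,0],"claw": 0.2}])

```text
time: 18.25
ee_pos: [0.4488, 0.3191, 0.0988]
tcp_rot: [-179.8, 0.0, 89.6]
wrist_force: [-1.1, -0.4, -1.1]
opening: 0.0694
grasp_force: 46.2
```

Run:
```python
from g import *
S=bot.camera("side");T=bot.camera("top");o=bot.get_obs();print(o["time"],o["ee_pos"],o["opening"],o["grasp_force"])
p=o["ee_pos"]; zt=p[2]+.0084+.038
for ns in(("side","top"),("side",),("top",)):
  print("lidtop",ns,*joint(S,T,[p[0],p[1],zt],(.035,),(.01,.01,.0001),ns))
  print("lidtop free z",ns,*joint(S,T,[p[0],p[1],zt],(.035,),(.01,.01,.008),ns))
  print("rim",ns,*joint(S,T,[p[0],p[1],zt-.038],(.035,),(.01,.01,.0001),ns))
```

```text
18.35 [0.44886315 0.31837491 0.09897993] 0.06947147472009677 46.17152361664921
lidtop ('side', 'top') [0.45037813 0.31983867 0.14532283] 18.67471694946289
lidtop free z ('side', 'top') [0.45106049 0.32447001 0.13740983] 22.779521942138672
rim ('side', 'top') [0.45040326 0.31013586 0.10737873] 23.649930953979492
lidtop ('side',) [0.45160612 0.32836502 0.14528723] 11.315523147583008
lidtop free z ('side',) [0.4508078  0.32836587 0.13749087] 15.792375564575195
rim ('side',) [0.44993396 0.3101127  0.10739413] 14.780280113220215
lidtop ('top',) [0.45006619 0.31973165 0.14539066] 11.97678
lidtop free z ('top',) [0.44940361 0.31713079 0.15331309] 12.116151809692383
rim ('top',) [0.45104984 0.31875545 0.10732329] 10.799100875854492
```

Run:
```python
from g import *
def arcfit(n,I,x,y,z,r,a0,a1,sp=.009):
    g=cv2.GaussianBlur(I.astype(np.float32),(0,0),.8)
    a=np.radians(np.linspace(a0,a1,50)); best=[]
    def sm(x,y,rr):
        p=proj(n,np.c_[x+rr*np.cos(a),y+rr*np.sin(a),0*a+z]).astype(np.float32)
        return cv2.remap(g,p[:,:1],p[:,1:],cv2.INTER_LINEAR).reshape(-1,3)
    for dx in np.arange(-.006,.0061,.001):
        for dy in np.arange(-sp,sp+1e-9,.001):
            d=sm(x+dx,y+dy,r+.0015)-sm(x+dx,y+dy,r-.0015)
            best.append((np.linalg.norm(d.mean(0)),x+dx,y+dy))
    best.sort(reverse=True); return np.round(best[0],4),np.round(best[1],4),np.round(best[5],4)
S=bot.camera("side");T=bot.camera("top");p=bot.get_obs()["ee_pos"];print(p)
zr=.1075
print("side rim",*arcfit("side",S,.4495,.3185,zr,.035,20,160))
print("top rim -y",*arcfit("top",T,.4495,.3185,zr,.035,200,340))
print("top top +y",*arcfit("top",T,.4495,.3185,zr+.038,.035,20,160))
print("side flange now",*arcfit("side",S,.4485,.3186,.045,.035,20,160))
S0=cv2.imread("pics/side0.png");T0=cv2.imread("pics/top0.png")
print("init: flange side",*arcfit("side",S0,.4485,.3186,.045,.035,20,160))
print("init: lid rim side",*arcfit("side",S0,.447,-.109,0.,.035,20,160))
```

```text
[0.4489053  0.31847888 0.09907688]
side rim [12.042   0.4495  0.3165] [11.9835  0.4485  0.3165] [11.4764  0.4475  0.3175]
top rim -y [16.2232  0.4505  0.3195] [15.7731  0.4515  0.3195] [15.3125  0.4515  0.3185]
top top +y [11.7148  0.4545  0.3205] [11.671   0.4535  0.3205] [11.4629  0.4515  0.3205]
side flange now [8.6855 0.4475 0.3196] [8.6848 0.4485 0.3196] [8.2541 0.4495 0.3196]
init: flange side [37.7569  0.4485  0.3126] [37.3224  0.4495  0.3136] [36.4815  0.4505  0.3136]
init: lid rim side [21.6301  0.447  -0.107 ] [21.5725  0.446  -0.107 ] [21.1357  0.448  -0.107 ]
```

Call:
play_rows(increments=[{"slide": [-0.5,-1.3,15],"angular": [0,0,0],"claw": 0.2},{"slide": [0,0,12],"angular": [0,0,0],"claw": 0.2},{"slide": [0,0,6],"angular": [0,0,0],"claw": 0.2},{"slide": [0,0,0],"angular": [0,0,0],"claw": 0.2},{"slide": [0,0,0],"angular": [0,0,0],"claw": 0.2}])

```text
time: 18.95
ee_pos: [0.447, 0.3192, 0.0656]
tcp_rot: [-179.8, 0.0, 89.7]
wrist_force: [-0.5, -0.3, -0.3]
opening: 0.0693
grasp_force: 46.2
```

Call:
play_rows(increments=[{"slide": [0,0,3],"angular": [0,0,0],"claw": 0.2},{"slide": [0,0,3],"angular": [0,0,0],"claw": 0.2},{"slide": [0,0,2],"angular": [0,0,0],"claw": 0.2},{"slide": [0,0,0],"angular": [0,0,0],"claw": 0.2}])

```text
time: 19.35
ee_pos: [0.4469, 0.3192, 0.0574]
tcp_rot: [-179.8, 0.0, 89.7]
wrist_force: [-0.3, 1.3, -1.0]
opening: 0.0691
grasp_force: 46.2
```

Call:
play_rows(increments=[{"slide": [0,0,2],"angular": [0,0,0],"claw": 0.2},{"slide": [0,0,2],"angular": [0,0,0],"claw": 0.2},{"slide": [0,0,0],"angular": [0,0,0],"claw": 0.2}])

```text
time: 19.65
ee_pos: [0.4469, 0.3192, 0.0534]
tcp_rot: [-179.8, 0.0, 89.7]
wrist_force: [0.7, 0.8, -0.3]
opening: 0.0693
grasp_force: 46.2
```

Call:
play_rows(increments=[{"slide": [0,0,2],"angular": [0,0,0],"claw": 0.2},{"slide": [0,0,2],"angular": [0,0,0],"claw": 0.2},{"slide": [0,0,0],"angular": [0,0,0],"claw": 0.2}])

```text
time: 19.95
ee_pos: [0.4469, 0.3192, 0.0494]
tcp_rot: [-179.8, 0.0, 89.7]
wrist_force: [0.8, 0.2, -0.7]
opening: 0.0693
grasp_force: 46.2
```

Call:
play_rows(increments=[{"slide": [0,0,2],"angular": [0,0,0],"claw": 0.2},{"slide": [0,0,2],"angular": [0,0,0],"claw": 0.2},{"slide": [0,0,0],"angular": [0,0,0],"claw": 0.2}])

```text
time: 20.25
ee_pos: [0.4469, 0.3192, 0.0454]
tcp_rot: [-179.8, 0.0, 89.7]
wrist_force: [0.3, 0.3, -0.9]
opening: 0.0696
grasp_force: 46.2
```

Call:
play_rows(increments=[{"slide": [0,0,2],"angular": [0,0,0],"claw": 0.2},{"slide": [0,0,2],"angular": [0,0,0],"claw": 0.2},{"slide": [0,0,0],"angular": [0,0,0],"claw": 0.2}])

```text
time: 20.55
ee_pos: [0.4468, 0.3192, 0.0414]
tcp_rot: [-179.8, 0.0, 89.7]
wrist_force: [0.5, 0.6, -0.6]
opening: 0.0695
grasp_force: 46.2
```

Call:
play_rows(increments=[{"slide": [0,0,2],"angular": [0,0,0],"claw": 0.2},{"slide": [0,0,1],"angular": [0,0,0],"claw": 0.2},{"slide": [0,0,0],"angular": [0,0,0],"claw": 0.2}])

```text
time: 20.85
ee_pos: [0.4469, 0.3193, 0.0385]
tcp_rot: [-179.8, 0.0, 89.7]
wrist_force: [-0.5, -0.4, -0.4]
opening: 0.0696
grasp_force: 46.2
```

The lid passed the wall without contact. I'll go down to the flange.

Call:
play_rows(increments=[{"slide": [0,0,1.5],"angular": [0,0,0],"claw": 0.2},{"slide": [0,0,0],"angular": [0,0,0],"claw": 0.2}])

```text
time: 21.05
ee_pos: [0.4469, 0.3193, 0.0371]
tcp_rot: [-179.8, 0.0, 89.7]
wrist_force: [0.1, -1.1, -0.6]
opening: 0.0694
grasp_force: 46.2
```

Call:
play_rows(increments=[{"slide": [0,0,1.5],"angular": [0,0,0],"claw": 0.2},{"slide": [0,0,0],"angular": [0,0,0],"claw": 0.2}])

```text
time: 21.25
ee_pos: [0.447, 0.3194, 0.0368]
tcp_rot: [-179.8, -0.0, 89.7]
wrist_force: [-3.4, -2.4, 8.1]
opening: 0.0692
grasp_force: 46.9
```

Call:
play_rows(increments=[{"slide": [0,0,1.5],"angular": [0,0,0],"claw": 0.2},{"slide": [0,0,0],"angular": [0,0,0],"claw": 0.2}])

```text
time: 21.45
ee_pos: [0.4471, 0.3194, 0.0366]
tcp_rot: [-179.9, -0.1, 89.7]
wrist_force: [-7.8, -4.5, 19.5]
opening: 0.0695
grasp_force: 48.0
```

Deep lid seated, with contact exactly at the predicted height. I'll release and go to the shallow base.

Call:
play_rows(increments=[{"slide": [0,0,-2.5],"angular": [0,0,0],"claw": 0.2},{"slide": [0,0,0],"angular": [0,0,0],"claw": 1},{"slide": [0,0,0],"angular": [0,0,0],"claw": 1},{"slide": [0,0,0],"angular": [0,0,0],"claw": 1},{"slide": [0,0,0],"angular": [0,0,0],"claw": 1},{"slide": [0,0,-40],"angular": [0,0,0],"claw": 1},{"slide": [0,0,-40],"angular": [0,0,0],"claw": 1},{"slide": [-40,0,-20],"angular": [0,0,0],"claw": 0.55}])

```text
time: 22.25
ee_pos: [0.4479, 0.2818, 0.1395]
tcp_rot: [-180.0, -0.1, 89.8]
wrist_force: [1.2, -0.6, -0.4]
opening: 0.0731
grasp_force: 0.0
```

Call:
play_rows(increments=[{"slide": [-45,-4,0],"angular": [0,0,0],"claw": 0.55},{"slide": [-45,-4,0],"angular": [0,0,0],"claw": 0.55},{"slide": [-45,-4,0],"angular": [0,0,0],"claw": 0.55},{"slide": [-45,-3,0],"angular": [0,0,0],"claw": 0.55},{"slide": [0,0,0],"angular": [0,0,0],"claw": 0.55},{"slide": [0,0,0],"angular": [0,0,0],"claw": 0.55}])

```text
time: 22.85
ee_pos: [0.4311, 0.0986, 0.137]
tcp_rot: [-179.8, -0.0, 89.5]
wrist_force: [0.2, -0.3, 0.0]
opening: 0.0662
grasp_force: 0.0
```

Run:
```python
from g import *
S=bot.camera("side");T=bot.camera("top");o=bot.get_obs();print(o["time"],o["ee_pos"],o["opening"])
print("lid",*joint(S,T,[.449,.319,.083],(.035,),(.008,.008,.006)))
for n in("side","top"): print("lid",n,*joint(S,T,[.449,.319,.083],(.035,),(.008,.008,.0001),(n,)))
```

```text
22.95 [0.43113752 0.10000071 0.13675626] 0.06593561474616885
lid [0.44726394 0.31576668 0.07743052] 23.210086822509766
lid side [0.44759893 0.31873275 0.08293796] 19.96440887451172
lid top [0.45695263 0.31100375 0.08293808] 4.827375411987305
```

Call:
play_rows(increments=[{"slide": [-4,0,45],"angular": [0,0,0],"claw": 0.55},{"slide": [0,0,45],"angular": [0,0,0],"claw": 0.55},{"slide": [0,0,30],"angular": [0,0,0],"claw": 0.55},{"slide": [0,0,15],"angular": [0,0,0],"claw": 0.55},{"slide": [0,0,0],"angular": [0,0,0],"claw": 0.55},{"slide": [0,0,0],"angular": [0,0,0],"claw": 0.55}])

```text
time: 23.55
ee_pos: [0.4307, 0.0963, 0.0022]
tcp_rot: [-179.8, 0.0, 89.8]
wrist_force: [-0.2, 0.4, 0.1]
opening: 0.0661
grasp_force: 0.0
```

Call:
play_rows(increments=[{"slide": [0,0,4],"angular": [0,0,0],"claw": 0.55},{"slide": [0,0,2],"angular": [0,0,0],"claw": 0.55},{"slide": [0,0,0],"angular": [0,0,0],"claw": 0.55}])

```text
time: 23.85
ee_pos: [0.4308, 0.0956, -0.0039]
tcp_rot: [-179.8, -0.0, 89.7]
wrist_force: [-0.2, -0.2, -0.1]
opening: 0.0663
grasp_force: 0.0
```

Call:
play_rows(increments=[{"slide": [0,0,2],"angular": [0,0,0],"claw": 0.55},{"slide": [0,0,2],"angular": [0,0,0],"claw": 0.55},{"slide": [0,0,0],"angular": [0,0,0],"claw": 0.55}])

```text
time: 24.15
ee_pos: [0.4303, 0.0953, -0.0084]
tcp_rot: [-179.8, 0.0, 89.6]
wrist_force: [-0.8, 0.8, -0.6]
opening: 0.0659
grasp_force: 0.0
```

Call:
play_rows(increments=[{"slide": [0,0,2],"angular": [0,0,0],"claw": 0.55},{"slide": [0,0,0],"angular": [0,0,0],"claw": 0.55}])

```text
time: 24.35
ee_pos: [0.4303, 0.0953, -0.0104]
tcp_rot: [-179.8, 0.0, 89.7]
wrist_force: [0.6, -0.4, -0.9]
opening: 0.0665
grasp_force: 0.0
```

Call:
play_rows(increments=[{"slide": [0,0,2],"angular": [0,0,0],"claw": 0.55},{"slide": [0,0,0],"angular": [0,0,0],"claw": 0.55}])

```text
time: 24.55
ee_pos: [0.4303, 0.0954, -0.0125]
tcp_rot: [-179.8, 0.0, 89.7]
wrist_force: [-0.0, -0.3, 1.0]
opening: 0.0666
grasp_force: 0.0
```

Call:
play_rows(increments=[{"slide": [0,0,2],"angular": [0,0,0],"claw": 0.55},{"slide": [0,0,0],"angular": [0,0,0],"claw": 0.55}])

```text
time: 24.75
ee_pos: [0.4303, 0.0954, -0.0144]
tcp_rot: [-179.8, 0.0, 89.7]
wrist_force: [0.1, -0.4, 0.7]
opening: 0.0661
grasp_force: 0.0
```

Call:
play_rows(increments=[{"slide": [0,0,1.5],"angular": [0,0,0],"claw": 0.55},{"slide": [0,0,0],"angular": [0,0,0],"claw": 0.55}])

```text
time: 24.95
ee_pos: [0.4303, 0.0954, -0.0159]
tcp_rot: [-179.8, 0.0, 89.7]
wrist_force: [0.1, -0.5, -0.1]
opening: 0.0665
grasp_force: 0.0
```

Call:
play_rows(increments=[{"slide": [0,0,-1],"angular": [0,0,0],"claw": 0.45},{"slide": [0,0,0],"angular": [0,0,0],"claw": 0},{"slide": [0,0,0],"angular": [0,0,0],"claw": 0},{"slide": [0,0,0],"angular": [0,0,0],"claw": 0},{"slide": [0,0,0],"angular": [0,0,0],"claw": 0},{"slide": [0,0,0],"angular": [0,0,0],"claw": 0}], squeeze=40)

```text
time: 25.55
ee_pos: [0.4305, 0.0954, -0.0139]
tcp_rot: [-179.8, 0.0, 89.7]
wrist_force: [-3.0, -1.4, 8.0]
opening: 0.0562
grasp_force: 41.5
```

Call:
play_rows(increments=[{"slide": [0,0,-20],"angular": [0,0,0],"claw": 0},{"slide": [0,0,-40],"angular": [0,0,0],"claw": 0},{"slide": [0,0,-40],"angular": [0,0,0],"claw": 0},{"slide": [0,0,-20],"angular": [0,0,0],"claw": 0},{"slide": [40,3,0],"angular": [0,0,0],"claw": 0},{"slide": [46,4,0],"angular": [0,0,0],"claw": 0},{"slide": [46,4,0],"angular": [0,0,0],"claw": 0},{"slide": [46,3,0],"angular": [0,0,0],"claw": 0}])

```text
time: 26.35
ee_pos: [0.446, 0.2751, 0.1054]
tcp_rot: [-179.8, -0.0, 89.6]
wrist_force: [1.1, 0.4, -1.2]
opening: 0.0562
grasp_force: 43.0
```

Call:
play_rows(increments=[{"slide": [46,2,0],"angular": [0,0,0],"claw": 0},{"slide": [0,0,0],"angular": [0,0,0],"claw": 0},{"slide": [0,0,0],"angular": [0,0,0],"claw": 0},{"slide": [0,0,0],"angular": [0,0,0],"claw": 0}])

```text
time: 26.75
ee_pos: [0.4481, 0.3185, 0.1052]
tcp_rot: [-179.8, 0.0, 89.6]
wrist_force: [0.9, 0.9, 0.2]
opening: 0.056
grasp_force: 43.0
```

Call:
play_rows(increments=[{"slide": [1,-1,15],"angular": [0,0,0],"claw": 0},{"slide": [0,0,12],"angular": [0,0,0],"claw": 0},{"slide": [0,0,5],"angular": [0,0,0],"claw": 0},{"slide": [0,0,0],"angular": [0,0,0],"claw": 0},{"slide": [0,0,0],"angular": [0,0,0],"claw": 0}])

```text
time: 27.25
ee_pos: [0.4471, 0.3201, 0.0733]
tcp_rot: [-179.8, 0.0, 89.6]
wrist_force: [0.0, 0.6, -1.1]
opening: 0.0562
grasp_force: 43.0
```

Call:
play_rows(increments=[{"slide": [0,0,2],"angular": [0,0,0],"claw": 0},{"slide": [0,0,1],"angular": [0,0,0],"claw": 0},{"slide": [0,0,0],"angular": [0,0,0],"claw": 0}])

```text
time: 27.55
ee_pos: [0.4471, 0.3204, 0.0703]
tcp_rot: [-179.8, -0.0, 89.7]
wrist_force: [-0.8, 0.6, -0.2]
opening: 0.0564
grasp_force: 43.0
```

Call:
play_rows(increments=[{"slide": [0,0,1.5],"angular": [0,0,0],"claw": 0},{"slide": [0,0,0],"angular": [0,0,0],"claw": 0}])

```text
time: 27.75
ee_pos: [0.4472, 0.3204, 0.0692]
tcp_rot: [-179.8, -0.0, 89.7]
wrist_force: [-0.3, 0.5, 3.0]
opening: 0.0561
grasp_force: 43.3
```

Call:
play_rows(increments=[{"slide": [0,0,1.5],"angular": [0,0,0],"claw": 0},{"slide": [0,0,0],"angular": [0,0,0],"claw": 0}])

```text
time: 27.95
ee_pos: [0.4473, 0.3205, 0.0691]
tcp_rot: [-179.9, -0.1, 89.7]
wrist_force: [-3.4, -2.7, 13.5]
opening: 0.0561
grasp_force: 44.3
```

Call:
play_rows(increments=[{"slide": [0,0,-2],"angular": [0,0,0],"claw": 0},{"slide": [0,0,0],"angular": [0,0,0],"claw": 0.6},{"slide": [0,0,0],"angular": [0,0,0],"claw": 0.6},{"slide": [0,0,0],"angular": [0,0,0],"claw": 0.6},{"slide": [0,0,0],"angular": [0,0,0],"claw": 0.6},{"slide": [0,0,-20],"angular": [0,0,0],"claw": 0.6},{"slide": [0,0,-40],"angular": [0,0,0],"claw": 0.6},{"slide": [-35,9,-20],"angular": [0,0,0],"claw": 0.6}])

```text
time: 28.75
ee_pos: [0.4562, 0.2874, 0.1516]
tcp_rot: [-179.9, -0.1, 89.9]
wrist_force: [0.7, -0.3, 0.4]
opening: 0.0683
grasp_force: 0.0
```

Call:
play_rows(increments=[{"slide": [-45,12,0],"angular": [0,0,0],"claw": 0.6},{"slide": [-45,12,0],"angular": [0,0,0],"claw": 0.6},{"slide": [-45,12,0],"angular": [0,0,0],"claw": 0.6},{"slide": [-45,12,0],"angular": [0,0,0],"claw": 0.6},{"slide": [-45,12,0],"angular": [0,0,0],"claw": 0.6},{"slide": [-45,12,0],"angular": [0,0,0],"claw": 0.6},{"slide": [-45,12,0],"angular": [0,0,0],"claw": 0.6},{"slide": [-45,12,0],"angular": [0,0,0],"claw": 0.6}])

```text
time: 29.55
ee_pos: [0.5502, -0.0773, 0.149]
tcp_rot: [-179.8, 0.0, 89.7]
wrist_force: [1.0, 0.1, 0.5]
opening: 0.0687
grasp_force: 0.0
```

Call:
play_rows(increments=[{"slide": [-45,12,0],"angular": [0,0,0],"claw": 0.6},{"slide": [-45,10,0],"angular": [0,0,0],"claw": 0.6},{"slide": [0,0,0],"angular": [0,0,0],"claw": 0.6},{"slide": [0,0,0],"angular": [0,0,0],"claw": 0.6}])

```text
time: 29.95
ee_pos: [0.5712, -0.1663, 0.1482]
tcp_rot: [-179.7, -0.0, 89.5]
wrist_force: [0.2, 0.4, 0.3]
opening: 0.0677
grasp_force: 0.0
```

Run:
```python
from g import *
S=bot.camera("side");T=bot.camera("top");o=bot.get_obs();print(o["time"],o["ee_pos"],o["tcp_rot"],o["opening"])
for ns in(("side","top"),("side",),("top",)):
  z=(.003,.0001)[len(ns)<2]
  print(ns,"dlid",*joint(S,T,[.449,.319,.083],(.035,),(.008,.008,z),ns))
  print(ns,"sbase wall",*joint(S,T,[.449,.319,.094],(.029,.0275),(.008,.008,z),ns))
  print(ns,"sbase flange",*joint(S,T,[.449,.319,.086],(.033,),(.008,.008,z),ns))
```

```text
30.05 [ 0.57128596 -0.16466388  0.14872054] [-1.79784989e+02 -1.53062380e-02  8.96853822e+01] 0.0684374693682572
('side', 'top') dlid [0.44746923 0.31954282 0.08244244] 37.42754364013672
('side', 'top') sbase wall [0.4479881  0.31976031 0.09477664] 65.3240737915039
('side', 'top') sbase flange [0.44806334 0.3191065  0.08303381] 44.26216125488281
('side',) dlid [0.44739792 0.31983038 0.08295562] 19.32632064819336
('side',) sbase wall [0.44749032 0.31927404 0.093943  ] 36.282196044921875
('side',) sbase flange [0.44784662 0.32101621 0.08594605] 22.74925994873047
('top',) dlid [0.44691355 0.31100394 0.08292237] 21.829017639160156
('top',) sbase wall [0.44620703 0.31100328 0.09391709] 33.931209564208984
('top',) sbase flange [0.44847167 0.31755897 0.08600955] 22.722597122192383
```

Call:
play_rows(increments=[{"slide": [-15,1,40],"angular": [0,0,0],"claw": 0.6},{"slide": [0,0,45],"angular": [0,0,0],"claw": 0.6},{"slide": [0,0,40],"angular": [0,0,0],"claw": 0.6},{"slide": [0,0,0],"angular": [0,0,0],"claw": 0.6},{"slide": [0,0,0],"angular": [0,0,0],"claw": 0.6}])

```text
time: 30.55
ee_pos: [0.5719, -0.1793, 0.0248]
tcp_rot: [-179.8, -0.0, 89.7]
wrist_force: [1.3, 0.4, 0.9]
opening: 0.0682
grasp_force: 0.0
```

Run:
```python
from g import *
S=bot.camera("side");o=bot.get_obs();p=o["ee_pos"];print(o["time"],p,o["opening"])
print("flat side",*joint(S,S,[.5743,-.1804,.016],(.025,.0125),(.006,.006,.0001),("side",)))
# finger gap along the tip row in the side picture: dark runs on the row of the fingertips
tz=p[2]+.021+.006
for dz in(.004,.012):
  q=proj("side",np.c_[np.linspace(p[0]-.06,p[0]+.06,121),np.full(121,p[1]),np.full(121,tz+dz)]).astype(np.float32)
  v=cv2.remap(S.astype(np.float32),q[:,:1],q[:,1:],cv2.INTER_LINEAR).reshape(-1,3).mean(1)
  print(" ".join(f"{int(a)}" for a in v[::2]))
```

```text
30.6 [ 0.57299552 -0.17987644  0.02636708] 0.0687048486284369
flat side [ 0.57408829 -0.17814297  0.0160625 ] 20.56076431274414
116 116 117 117 116 105 84 56 46 59 81 94 89 83 98 106 110 113 113 112 111 109 109 109 109 107 106 105 106 107 110 112 114 114 115 117 116 115 114 115 116 118 120 123 124 120 93 69 69 83 86 64 51 56 83 110 124 125 124 123 120
116 117 118 117 116 99 76 50 45 57 87 96 95 87 98 107 114 115 114 113 111 110 110 109 109 108 106 106 106 107 111 114 116 115 115 114 116 116 114 115 117 119 122 124 124 119 90 63 66 81 87 65 52 55 81 107 124 126 124 121 119
```

Call:
play_rows(increments=[{"slide": [0,2,20],"angular": [0,0,0],"claw": 0.6},{"slide": [0,0,11],"angular": [0,0,0],"claw": 0.6},{"slide": [0,0,0],"angular": [0,0,0],"claw": 0.6},{"slide": [0,0,0],"angular": [0,0,0],"claw": 0.6}])

```text
time: 31.0
ee_pos: [0.5743, -0.1805, -0.0059]
tcp_rot: [-179.9, 0.0, 89.7]
wrist_force: [0.8, -0.2, 0.4]
opening: 0.0681
grasp_force: 0.0
```

Call:
play_rows(increments=[{"slide": [0,0,0],"angular": [0,0,0],"claw": -0.5},{"slide": [0,0,0],"angular": [0,0,0],"claw": -0.5},{"slide": [0,0,0],"angular": [0,0,0],"claw": -0.5},{"slide": [0,0,0],"angular": [0,0,0],"claw": -0.5},{"slide": [0,0,0],"angular": [0,0,0],"claw": -0.5}], squeeze=40)

```text
time: 31.5
ee_pos: [0.5745, -0.1807, -0.0054]
tcp_rot: [-179.9, 0.0, 89.7]
wrist_force: [-1.8, 1.2, 6.7]
opening: 0.0475
grasp_force: 40.0
```

Call:
play_rows(increments=[{"slide": [0,0,-20],"angular": [0,0,0],"claw": -0.5},{"slide": [0,0,-45],"angular": [0,0,0],"claw": -0.5},{"slide": [0,0,-45],"angular": [0,0,0],"claw": -0.5},{"slide": [20,-5,-30],"angular": [0,0,0],"claw": -0.5},{"slide": [45,-12,0],"angular": [0,0,0],"claw": -0.5},{"slide": [45,-12,0],"angular": [0,0,0],"claw": -0.5},{"slide": [45,-12,0],"angular": [0,0,0],"claw": -0.5},{"slide": [45,-12,0],"angular": [0,0,0],"claw": -0.5}])

```text
time: 32.3
ee_pos: [0.522, 0.0213, 0.1338]
tcp_rot: [-179.9, -0.0, 89.6]
wrist_force: [0.3, -0.5, 0.3]
opening: 0.0475
grasp_force: 41.2
```

Call:
play_rows(increments=[{"slide": [45,-12,0],"angular": [0,0,0],"claw": -0.5},{"slide": [45,-12,0],"angular": [0,0,0],"claw": -0.5},{"slide": [45,-12,0],"angular": [0,0,0],"claw": -0.5},{"slide": [45,-12,0],"angular": [0,0,0],"claw": -0.5},{"slide": [45,-12,0],"angular": [0,0,0],"claw": -0.5},{"slide": [40,-7,0],"angular": [0,0,0],"claw": -0.5},{"slide": [0,0,0],"angular": [0,0,0],"claw": -0.5},{"slide": [0,0,0],"angular": [0,0,0],"claw": -0.5}])

```text
time: 33.1
ee_pos: [0.4568, 0.2859, 0.1335]
tcp_rot: [-179.8, 0.0, 89.8]
wrist_force: [0.3, 0.3, -0.4]
opening: 0.0468
grasp_force: 41.3
```

Call:
play_rows(increments=[{"slide": [0,0,0],"angular": [0,0,0],"claw": -0.5}])

```text
time: 33.2
ee_pos: [0.4573, 0.2846, 0.1335]
tcp_rot: [-179.8, 0.0, 89.6]
wrist_force: [0.6, -0.4, 0.4]
opening: 0.0469
grasp_force: 41.3
```

Call:
play_rows(increments=[{"slide": [35,-10,0],"angular": [0,0,0],"claw": -0.5},{"slide": [0,0,20],"angular": [0,0,0],"claw": -0.5},{"slide": [0,0,11],"angular": [0,0,0],"claw": -0.5},{"slide": [0,0,0],"angular": [0,0,0],"claw": -0.5},{"slide": [0,0,0],"angular": [0,0,0],"claw": -0.5}])

```text
time: 33.7
ee_pos: [0.4475, 0.3193, 0.1025]
tcp_rot: [-179.8, 0.0, 89.6]
wrist_force: [0.6, -0.5, 0.5]
opening: 0.0472
grasp_force: 41.3
```

Run:
```python
from g import *
S=bot.camera("side");T=bot.camera("top");o=bot.get_obs();p=o["ee_pos"];print(o["time"],p,o["opening"])
z=p[2]+.0055+.016
for ns in(("side","top"),("side",),("top",)):
  print(ns,"flat",*joint(S,T,[p[0],p[1],z],(.025,.0125),(.008,.008,.006 if len(ns)>1 else .0001),ns))
print("base",*joint(S,T,[.448,.3195,.094],(.029,),(.006,.006,.0001),("side",)))
```

```text
33.8 [0.44777931 0.31987298 0.10314544] 0.04739137209950723
('side', 'top') flat [0.44836469 0.31542639 0.13064107] 62.707557678222656
('side',) flat [0.44756064 0.31187636 0.12474459] 27.798036575317383
('top',) flat [0.4487399  0.31928137 0.12470383] 37.61174774169922
base [0.45236494 0.3135003  0.09409148] 8.795816421508789
```

Run:
```python
from g import *
S=bot.camera("side");T=bot.camera("top");o=bot.get_obs();p=o["ee_pos"];print(o["time"],p,o["tcp_rot"])
for rs in((.025,),(.0125,),(.025,.0125)):
  print(rs,"flat",*joint(S,T,[.448,.317,.129],rs,(.008,.010,.012)))
for z in(.121,.125,.129,.133,.137):
  print(z,*joint(S,T,[.448,.317,z],(.025,.0125),(.008,.012,.0001),("side",)),*joint(S,T,[.448,.317,z],(.025,.0125),(.008,.012,.0001),("top",)))
```

```text
33.9 [0.44767769 0.3201348  0.10304392] [-1.79862307e+02 -3.19614798e-02  8.96184421e+01]
(0.025,) flat [0.44817057 0.3076518  0.12545875] 48.85105895996094
(0.0125,) flat [0.44017472 0.31075906 0.14091495] 34.45811462402344
(0.025, 0.0125) flat [0.44721894 0.31543386 0.13803645] 75.90977478027344
0.121 [0.44663612 0.30500821 0.12107843] 39.16703796386719 [0.4488788  0.32127343 0.1209473 ] 37.356956481933594
0.125 [0.44610352 0.30707709 0.12507088] 39.443206787109375 [0.44872505 0.31992975 0.12494801] 37.28565216064453
0.129 [0.44645745 0.30955575 0.12900342] 39.29621505737305 [0.44817194 0.31867531 0.12906469] 37.362064361572266
0.133 [0.44647616 0.31215175 0.13293384] 39.08051300048828 [0.4480759  0.31724682 0.13294949] 37.421504974365234
0.137 [0.44669988 0.31467191 0.13696973] 38.906963 [0.44766789 0.31588704 0.13692367] 37.4501953125
```

```bash
cat > sil.py <<'E'
from g import *
from scipy.optimize import differential_evolution as de
def hull(n,c,tx,r,h,grow):
    R=Ro.from_euler("x",tx).as_matrix(); q=np.vstack([circ(0,0,0,r+grow,60),circ(0,0,h,r+grow,60)])
    if grow: q[:60,2]-=grow; q[60:,2]+=grow
    P=cv2.convexHull(proj(n,q@R.T+c).astype(np.float32)).reshape(-1,2)
    P=np.vstack([P,P[:1]]);L=np.r_[0,np.cumsum(np.linalg.norm(np.diff(P,axis=0),axis=1))]
    s=np.linspace(0,L[-1],80,endpoint=False); return np.c_[np.interp(s,L,P[:,0]),np.interp(s,L,P[:,1])].astype(np.float32)
def fitcyl(S,T,c0,r,h,sp,tilt,ns=("side","top")):
    G={"side":cv2.GaussianBlur(S.astype(np.float32),(0,0),.7),"top":cv2.GaussianBlur(T.astype(np.float32),(0,0),.7)}
    def f(v):
        s=0
        for n in ns:
            m=[cv2.remap(G[n],*[a[:,i:i+1] for i in(0,1)],cv2.INTER_LINEAR).reshape(-1,3) for a in(hull(n,v[:3],v[3],r,h,.0015),hull(n,v[:3],v[3],r,h,-.0015))]
            s-=np.linalg.norm(m[0]-m[1],axis=1).clip(0,40).mean()
        return s
    o=de(f,[(a-b,a+b) for a,b in zip(c0,sp)]+[(-tilt,tilt)],maxiter=40,popsize=10,seed=2,tol=1e-4);return o.x.round(4),round(-o.fun,2)
E
python3 - <<'E'
from sil import *
S=bot.camera("side");T=bot.camera("top");p=bot.get_obs()["ee_pos"]
for ns in(("side","top"),("side",)):
  for t in(1e-4,.35): print(ns,t,*fitcyl(S,T,[.448,.3185,.112],.025,.016,(.006,.008,.010),t,ns))
for n,I in(("side",S),("top",T)):
  u=proj(n,[.448,.3195,.118])[0].astype(int);print(n,u)
  g=I[u[1]-18:u[1]+22,u[0]-18:u[0]+19:2].astype(int)
  for r in g[::2]: print(" ".join(f"{a.sum()//3:3d}" for a in r))
E
```

```text
('side', 'top') 0.0001 [ 0.4497  0.3228  0.1156 -0.    ] 48.19
('side', 'top') 0.35 [ 0.4482  0.3105  0.108  -0.1327] 47.92
('side',) 0.0001 [0.4514 0.3265 0.1218 0.    ] 27.87
('side',) 0.35 [0.4514 0.3265 0.1206 0.0822] 28.16
side [353 309]
 26  40  30  25  26  26  28  29  31  24  27  28  29  28  26  31  28  28  26
 25  28  27  22  19  26  27  34  39  42  39  32  31  26  28  27  24  25  27
 29  27  27  23  23  30  35 110 149 152 151 148 109  73  35  26  28  26  28
 32  26  27  28  30  41  97 140 142 136 146 155 153 157 122  31  24  23  28
112  46  28  28  47 114 133 126 119 120 122 128 135 148 146  50  28  28  28
141  82  24  35  84 129 119 110 117 117 117 116 117 123 138 119  31  29  29
120  69  39  93  88 118 114 119 124 122 119 119 115 115 132 101  30  29  27
145  58  46  91  86 116 120 113 114 116 114 110 119 120 116  62  69  48  30
151  95  64  92 103 114 115 111 102  99 103 107 111 118 113  72  89  59  35
152 151 136  88 107 113 119 109  91  93  91  96 105 118 115  66  95  44  50
152 150 107  85 110 116 116 112  92  92  91  93 113 115 117  70  94  54  76
134  98  91  93 105 1
[... 1496 characters left out ...]
  85  81  82  77
 24  15  18  14  12  28  85  77  78  81  82 100 104 102 102  80  81  84  77
 19   5  15  10  17  17  63  89  87  88  97 110 107 108  93  78  78  84  73
 18  19  15   8  18  15  25  67 104 107 106 105 109 100  79  81  79  78  72
 17  18  14  11  19   9  11  48  98 104 108 104 102  87  82  84  81  71  79
 17  17  13  13  11  17  21  33  63  75  76  71  82  81  80  83  75  81  75
 18  17  10  16  18  21  21  21  34  56  59  66  79  77  73  78  78  74  64
 22  17  12  22  21  16  15  15  24  28  52  75  77  79  77  74  69  63  61
 22  21  19  20  21  21  14  27  33  30  63  77  75  78  70  70  69  71  73
 43  82  46  20  17  21  21  60  71  71  77  81  79  79  79  79  80  79  79
```

Run:
```python
from h import *
for z in(.1246,.130): print(z,proj("side",[.448,.3195,z]).round(1),proj("top",[.448,.3195,z]).round(1))
print(tri(np.array([353.5,310]),np.array([150,249.3])))
print(tri(np.array([353.5,310]),np.array([149.5,249.3])))
print(unproj("side",[353.5,310],.1246),unproj("side",[353.5,310],.094),unproj("top",[150,249.3],.1246))
```

```text
0.1246 [[353.6 307.6]] [[151.5 249.7]]
0.13 [[353.8 306.3]] [[150.5 249.6]]
[0.44836576 0.32367864 0.12181542]
[0.44835451 0.3243041  0.12285057]
[[0.4477192  0.32542304 0.1246    ]] [[0.44650283 0.30709068 0.094     ]] [[0.44886084 0.32259234 0.1246    ]]
```

Call:
play_rows(increments=[{"slide": [-1.5,-0.5,6],"angular": [0,0,0],"claw": -0.5},{"slide": [0,0,4],"angular": [0,0,0],"claw": -0.5},{"slide": [0,0,2],"angular": [0,0,0],"claw": -0.5},{"slide": [0,0,0],"angular": [0,0,0],"claw": -0.5}])

```text
time: 34.4
ee_pos: [0.4464, 0.3186, 0.0896]
tcp_rot: [-179.8, 0.0, 89.7]
wrist_force: [0.5, 0.0, -0.8]
opening: 0.0473
grasp_force: 41.3
```

Call:
play_rows(increments=[{"slide": [0,0,1.5],"angular": [0,0,0],"claw": -0.5},{"slide": [0,0,1.5],"angular": [0,0,0],"claw": -0.5},{"slide": [0,0,0],"angular": [0,0,0],"claw": -0.5}])

```text
time: 34.7
ee_pos: [0.4466, 0.3188, 0.087]
tcp_rot: [-179.8, 0.0, 89.7]
wrist_force: [0.3, -0.3, -0.8]
opening: 0.0472
grasp_force: 41.3
```

Call:
play_rows(increments=[{"slide": [0,0,1.5],"angular": [0,0,0],"claw": -0.5},{"slide": [0,0,0],"angular": [0,0,0],"claw": -0.5}])

```text
time: 34.9
ee_pos: [0.4466, 0.3188, 0.0856]
tcp_rot: [-179.8, 0.0, 89.7]
wrist_force: [-0.3, 0.0, -0.9]
opening: 0.0471
grasp_force: 41.3
```

Call:
play_rows(increments=[{"slide": [0,0,1.5],"angular": [0,0,0],"claw": -0.5},{"slide": [0,0,0],"angular": [0,0,0],"claw": -0.5}])

```text
time: 35.1
ee_pos: [0.4466, 0.3188, 0.084]
tcp_rot: [-179.8, 0.0, 89.7]
wrist_force: [0.0, -0.0, -0.2]
opening: 0.0472
grasp_force: 41.3
```

It's past the wall height (0.0885) without contact, so I'll continue to the floor at about 0.0805.

Call:
play_rows(increments=[{"slide": [0,0,1.5],"angular": [0,0,0],"claw": -0.5},{"slide": [0,0,0],"angular": [0,0,0],"claw": -0.5}])

```text
time: 35.3
ee_pos: [0.4466, 0.3188, 0.0825]
tcp_rot: [-179.8, 0.0, 89.7]
wrist_force: [-0.2, -0.4, -0.4]
opening: 0.0473
grasp_force: 41.3
```

Call:
play_rows(increments=[{"slide": [0,0,1.5],"angular": [0,0,0],"claw": -0.5},{"slide": [0,0,0],"angular": [0,0,0],"claw": -0.5}])

```text
time: 35.5
ee_pos: [0.4465, 0.3188, 0.081]
tcp_rot: [-179.8, 0.0, 89.7]
wrist_force: [-0.4, -1.0, -1.3]
opening: 0.0474
grasp_force: 41.3
```

Call:
play_rows(increments=[{"slide": [0,0,1.5],"angular": [0,0,0],"claw": -0.5},{"slide": [0,0,0],"angular": [0,0,0],"claw": -0.5}])

```text
time: 35.7
ee_pos: [0.4467, 0.3189, 0.0806]
tcp_rot: [-179.8, -0.0, 89.7]
wrist_force: [-2.1, -0.9, 5.9]
opening: 0.0471
grasp_force: 41.9
```

Seated in the shallow base. I'll release and head for the shallow lid.

Call:
play_rows(increments=[{"slide": [0,0,-0.8],"angular": [0,0,0],"claw": -0.5},{"slide": [0,0,0],"angular": [0,0,0],"claw": 0.6},{"slide": [0,0,0],"angular": [0,0,0],"claw": 0.6},{"slide": [0,0,0],"angular": [0,0,0],"claw": 0.6},{"slide": [0,0,0],"angular": [0,0,0],"claw": 0.6},{"slide": [0,0,-20],"angular": [0,0,0],"claw": 0.8},{"slide": [0,0,-40],"angular": [0,0,0],"claw": 1},{"slide": [-38,10,0],"angular": [0,0,0],"claw": 1}])

```text
time: 36.5
ee_pos: [0.4577, 0.2839, 0.1452]
tcp_rot: [179.9, -0.2, 89.9]
wrist_force: [1.1, 0.3, 0.5]
opening: 0.0857
grasp_force: 0.0
```

Call:
play_rows(increments=[{"slide": [-42,13,0],"angular": [0,0,0],"claw": 1},{"slide": [-42,13,0],"angular": [0,0,0],"claw": 1},{"slide": [-42,13,0],"angular": [0,0,0],"claw": 1},{"slide": [-42,14,0],"angular": [0,0,0],"claw": 1},{"slide": [-42,14,0],"angular": [0,0,0],"claw": 1},{"slide": [-42,14,0],"angular": [0,0,0],"claw": 1},{"slide": [-41,13,0],"angular": [0,0,0],"claw": 1},{"slide": [0,0,0],"angular": [0,0,0],"claw": 1}])

```text
time: 37.3
ee_pos: [0.5497, -0.017, 0.1398]
tcp_rot: [-179.8, 0.1, 89.4]
wrist_force: [-0.5, 1.5, -1.1]
opening: 0.0853
grasp_force: 0.0
```

Run:
```python
from g import *
S=bot.camera("side");T=bot.camera("top");o=bot.get_obs();print(o["time"],o["ee_pos"],o["tcp_rot"],o["opening"])
for ns in(("side","top"),("side",),("top",)):
  z=(.006,.0001)[len(ns)<2]
  print(ns,"flat",*joint(S,T,[.448,.319,.102],(.025,.0125),(.008,.008,z),ns))
  print(ns,"sbase wall",*joint(S,T,[.448,.319,.094],(.029,),(.008,.008,z),ns))
```

```text
37.4 [ 0.54880544 -0.01364593  0.13993353] [-1.79773529e+02 -9.31087463e-03  8.95301825e+01] 0.0853203589267158
('side', 'top') flat [0.44751615 0.31863213 0.10213957] 144.735595703125
('side', 'top') sbase wall [0.45306299 0.32636162 0.0880253 ] 39.553924560546875
('side',) flat [0.44684301 0.31839756 0.1019109 ] 70.97332000732422
('side',) sbase wall [0.44193759 0.31256958 0.09395544] 18.779781341552734
('top',) flat [0.44785905 0.31877767 0.10196719] 75.634033203125
('top',) sbase wall [0.44767308 0.31102168 0.09394163] 21.3560848236084
```

Call:
play_rows(increments=[{"slide": [1.5,2,45],"angular": [0,0,0],"claw": 1},{"slide": [0,0,45],"angular": [0,0,0],"claw": 1},{"slide": [0,0,35],"angular": [0,0,0],"claw": 1},{"slide": [0,0,25],"angular": [0,0,0],"claw": 1},{"slide": [0,0,0],"angular": [0,0,0],"claw": 1},{"slide": [0,0,0],"angular": [0,0,0],"claw": 1}])

```text
time: 38.0
ee_pos: [0.5503, -0.0104, -0.009]
tcp_rot: [-179.8, -0.0, 89.7]
wrist_force: [0.2, 0.9, 0.7]
opening: 0.0854
grasp_force: 0.0
```

Call:
play_rows(increments=[{"slide": [0,0,1],"angular": [0,0,0],"claw": 0.7},{"slide": [0,0,0],"angular": [0,0,0],"claw": 0.2},{"slide": [0,0,0],"angular": [0,0,0],"claw": 0.2},{"slide": [0,0,0],"angular": [0,0,0],"claw": 0.2},{"slide": [0,0,0],"angular": [0,0,0],"claw": 0.2},{"slide": [0,0,0],"angular": [0,0,0],"claw": 0.2}], squeeze=40)

```text
time: 38.6
ee_pos: [0.5516, -0.011, -0.0083]
tcp_rot: [-180.0, -0.0, 89.7]
wrist_force: [-2.3, 2.8, 7.2]
opening: 0.0643
grasp_force: 43.3
```

Call:
play_rows(increments=[{"slide": [0,0,-20],"angular": [0,0,0],"claw": 0.2},{"slide": [0,0,-45],"angular": [0,0,0],"claw": 0.2},{"slide": [0,0,-45],"angular": [0,0,0],"claw": 0.2},{"slide": [20,-6,-20],"angular": [0,0,0],"claw": 0.2},{"slide": [40,-13,0],"angular": [0,0,0],"claw": 0.2},{"slide": [42,-13,0],"angular": [0,0,0],"claw": 0.2},{"slide": [42,-13,0],"angular": [0,0,0],"claw": 0.2},{"slide": [42,-13,0],"angular": [0,0,0],"claw": 0.2}])

```text
time: 39.4
ee_pos: [0.4937, 0.1767, 0.121]
tcp_rot: [-179.9, -0.0, 89.6]
wrist_force: [0.7, 0.7, -0.7]
opening: 0.0645
grasp_force: 44.7
```

Call:
play_rows(increments=[{"slide": [42,-13,0],"angular": [0,0,0],"claw": 0.2},{"slide": [42,-13,0],"angular": [0,0,0],"claw": 0.2},{"slide": [42,-13,0],"angular": [0,0,0],"claw": 0.2},{"slide": [20,-7,0],"angular": [0,0,0],"claw": 0.2},{"slide": [0,0,0],"angular": [0,0,0],"claw": 0.2},{"slide": [0,0,0],"angular": [0,0,0],"claw": 0.2},{"slide": [0,0,0],"angular": [0,0,0],"claw": 0.2}])

```text
time: 40.1
ee_pos: [0.4492, 0.3206, 0.1202]
tcp_rot: [-179.9, -0.0, 89.6]
wrist_force: [-0.1, -0.3, -0.5]
opening: 0.0642
grasp_force: 44.7
```

Call:
play_rows(increments=[{"slide": [0,-2,14],"angular": [0,0,0],"claw": 0.2},{"slide": [0,0,10],"angular": [0,0,0],"claw": 0.2},{"slide": [0,0,4],"angular": [0,0,0],"claw": 0.2},{"slide": [0,0,0],"angular": [0,0,0],"claw": 0.2},{"slide": [0,0,0],"angular": [0,0,0],"claw": 0.2},{"slide": [0,0,0],"angular": [0,0,0],"claw": 0.2}])

```text
time: 40.7
ee_pos: [0.4469, 0.3214, 0.0919]
tcp_rot: [-179.8, -0.0, 89.7]
wrist_force: [0.1, -0.3, -1.1]
opening: 0.0646
grasp_force: 44.7
```

Call:
play_rows(increments=[{"slide": [-0.7,0.3,2],"angular": [0,0,0],"claw": 0.2},{"slide": [0,0,2],"angular": [0,0,0],"claw": 0.2},{"slide": [0,0,0],"angular": [0,0,0],"claw": 0.2}])

```text
time: 41.0
ee_pos: [0.4469, 0.3205, 0.0872]
tcp_rot: [-179.8, 0.0, 89.7]
wrist_force: [0.7, -0.4, -0.4]
opening: 0.064
grasp_force: 44.7
```

Call:
play_rows(increments=[{"slide": [0,0,1.5],"angular": [0,0,0],"claw": 0.2},{"slide": [0,0,1.5],"angular": [0,0,0],"claw": 0.2},{"slide": [0,0,0],"angular": [0,0,0],"claw": 0.2}])

```text
time: 41.3
ee_pos: [0.4468, 0.3205, 0.0843]
tcp_rot: [-179.8, 0.0, 89.7]
wrist_force: [-0.6, -0.2, 0.3]
opening: 0.0639
grasp_force: 44.7
```

Call:
play_rows(increments=[{"slide": [0,0,1.5],"angular": [0,0,0],"claw": 0.2},{"slide": [0,0,0],"angular": [0,0,0],"claw": 0.2}])

```text
time: 41.5
ee_pos: [0.4469, 0.3206, 0.0828]
tcp_rot: [-179.8, 0.0, 89.7]
wrist_force: [0.7, -0.0, -1.1]
opening: 0.0643
grasp_force: 44.7
```

Call:
play_rows(increments=[{"slide": [0,0,1.5],"angular": [0,0,0],"claw": 0.2},{"slide": [0,0,0],"angular": [0,0,0],"claw": 0.2}])

```text
time: 41.7
ee_pos: [0.4469, 0.3206, 0.0813]
tcp_rot: [-179.8, 0.0, 89.7]
wrist_force: [-0.0, -0.3, -0.0]
opening: 0.0642
grasp_force: 44.7
```

Past the wall without contact. The flange is expected at 0.0777.

Call:
play_rows(increments=[{"slide": [0,0,1.5],"angular": [0,0,0],"claw": 0.2},{"slide": [0,0,0],"angular": [0,0,0],"claw": 0.2}])

```text
time: 41.9
ee_pos: [0.4469, 0.3206, 0.0798]
tcp_rot: [-179.8, 0.0, 89.7]
wrist_force: [0.2, 0.2, 0.3]
opening: 0.0643
grasp_force: 44.7
```

Call:
play_rows(increments=[{"slide": [0,0,1.5],"angular": [0,0,0],"claw": 0.2},{"slide": [0,0,0],"angular": [0,0,0],"claw": 0.2}])

```text
time: 42.1
ee_pos: [0.4469, 0.3206, 0.0783]
tcp_rot: [-179.8, 0.0, 89.7]
wrist_force: [-0.5, -0.5, 0.4]
opening: 0.0643
grasp_force: 44.7
```

Call:
play_rows(increments=[{"slide": [0,0,1.5],"angular": [0,0,0],"claw": 0.2},{"slide": [0,0,0],"angular": [0,0,0],"claw": 0.2}])

```text
time: 42.3
ee_pos: [0.447, 0.3207, 0.0777]
tcp_rot: [-179.8, -0.0, 89.7]
wrist_force: [-0.6, -1.1, 4.6]
opening: 0.0641
grasp_force: 45.2
```

Seated as predicted. I'll release, retreat and verify.

Call:
play_rows(increments=[{"slide": [0,0,-0.8],"angular": [0,0,0],"claw": 0.2},{"slide": [0,0,0],"angular": [0,0,0],"claw": 1},{"slide": [0,0,0],"angular": [0,0,0],"claw": 1},{"slide": [0,0,0],"angular": [0,0,0],"claw": 1},{"slide": [0,0,0],"angular": [0,0,0],"claw": 1},{"slide": [0,0,-20],"angular": [0,0,0],"claw": 1},{"slide": [0,0,-40],"angular": [0,0,0],"claw": 1},{"slide": [-40,0,-20],"angular": [0,0,0],"claw": 1}])

```text
time: 43.1
ee_pos: [0.4474, 0.2829, 0.16]
tcp_rot: [-179.9, -0.1, 89.8]
wrist_force: [0.4, -1.0, -0.5]
opening: 0.0851
grasp_force: 0.0
```

Call:
play_rows(increments=[{"slide": [-45,0,0],"angular": [0,0,0],"claw": 1},{"slide": [-45,0,0],"angular": [0,0,0],"claw": 1},{"slide": [-45,0,0],"angular": [0,0,0],"claw": 1},{"slide": [-45,0,0],"angular": [0,0,0],"claw": 1},{"slide": [-45,0,0],"angular": [0,0,0],"claw": 1},{"slide": [-45,0,0],"angular": [0,0,0],"claw": 1},{"slide": [-45,0,0],"angular": [0,0,0],"claw": 1},{"slide": [0,0,0],"angular": [0,0,0],"claw": 1}])

```text
time: 43.9
ee_pos: [0.4447, -0.0386, 0.158]
tcp_rot: [-179.8, 0.1, 89.3]
wrist_force: [0.2, 0.3, -0.7]
opening: 0.0855
grasp_force: 0.0
```

Run:
```python
from g import *
S=bot.camera("side");T=bot.camera("top");o=bot.get_obs();print(o["time"],o["ee_pos"])
print("slid",*joint(S,T,[.448,.3195,.105],(.033,),(.006,.006,.008)))
print("dlid",*joint(S,T,[.448,.3195,.083],(.035,),(.006,.006,.004)))
print("loupe",fit("top",T,.5779,.1739,.042,.02),"tape",fit("top",T,.685,-.0848,.019,.034))
```

```text
44.0 [ 0.44498012 -0.03527662  0.15789972]
slid [0.4482851  0.32005157 0.10632702] 41.475364685058594
dlid [0.44816146 0.31933162 0.08104844] 25.462928771972656
loupe (np.float32(46.573345), np.float64(0.5779), np.float64(0.1739)) tape (np.float32(23.396894), np.float64(0.6855), np.float64(-0.0848))
```

```bash
python3 -c "
from workcell import bot
print(bot.job_done())"
```

```text
the job is handed in; nothing more can be done
None
```

The job is handed in after 44 s of robot time: both cores are in their tins and both lids seated at the predicted contact heights. The tins are stacked within about 1 mm on the film can. In the last fit the loupe and tape roll had not moved, and the judged result was not shown to me.

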